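Check a chocolate block under the height gauge bar

TASK

Check that the chocolate block is low enough for the wire cutter: first lift the round steel bar out of its sloping cradle and lay it, without dropping it, level and centred in the two blue V rests of the height gauge, and let go of it. Then push the block along the gauge, under the bar, until it meets the blue end stop, with the bar still lying in its rests. Leave the timer and the broken chocolate pieces where they are.

Things in the scene. Friction and masses are not known exactly. Their poses are not given: they have to be found in the camera images.
- bar: Round steel bar, 22 mm diameter, 170 mm long, 0.3 kg, with two thin black bands 37 mm either side of the middle. Origin at its centre; x runs along the bar (at the start uphill, 0.56 rad = 32 degrees above level, roughly away from the robot); y and z may stand at any roll. Either end may go to either side of the gauge.
- bar_center (a point): The centre point of the steel bar.
- cradle: Fixed sloping cradle, on either side of the table. Grey base 200x110x10 mm, origin under its centre, x horizontal, uphill. The bar's centre starts 105 mm above the origin, in two shallow white V saddles (30 mm wide, 14 mm long, 60 mm either side of the bar's centre), its low end against a white plate. Under it, 36 mm from its axis, a beam 18 mm wide. Nothing lies above the bar.
- gauge: Fixed height gauge, on either side of the table. Grey base 280x150x8 mm (x -150 to +130 mm), origin on its underside, z up, x the pushing direction (to the robot's right). White guide strips, inner faces at y = +-42.5 mm, rise to z = 18 mm. Blue end stop 100 mm wide, near face at x = +105 mm, top z = 30 mm. Two blue V rests at x = +60 mm, y = +-62 mm.
- gauge_seat (a point): Where the centre of the seated bar lies: x = 60, y = 0, z = 51 mm of the gauge, between the two V rests (45 degree flanks, 37 mm wide at the mouth, 16 mm thick, tops 54 mm above the table). Axes as the gauge's: a seated bar lies level along its y, its underside 40 mm above the table.
- block: Dark chocolate block with six raised segments, 100 (x) x 78 (y) x 26 mm high, 0.22 kg; origin under its centre. It starts on the gauge's plate (z = 8 mm) between the guides, about square to them, 70 mm or more short of the bar's seat. Against the stop its origin is at x = +55 mm of the gauge.
- kitchen_timer: Bystander: red-topped wind-up timer, 62 mm across, 48 mm tall; origin under its centre.
- bark_1: Bystander: dark broken chocolate piece, 54x48x12 mm; origin under its centre.
- bark_5: Bystander: lighter brown broken chocolate piece, 48x46x12 mm; origin under its centre.
- bark_7: Bystander: mid-brown broken chocolate piece, 48x55x12 mm; origin under its centre.

How it is judged:
By the outcome, as a careful person would: the job done as asked, in the order asked, and still so for the second after the job is handed in, with the robot touching nothing.
It also fails if it takes over 48 s, if anything falls off the work surface, if the arm or the gripper's body presses on something with over 40 N, if the wrist force passes 120 N, or if a joint passes its speed limit or range.

ROBOT

A 6-joint arm with a two-finger parallel gripper is mounted at the origin on a cart in front of the work surface, level with it; the furniture and walls round the work are solid. World frame = base frame: x ahead of the robot, y to its left, z up, the work surface at z = 0. Lengths are in m, angles in rad, forces in N, time in s.
With the tool pointing down it reaches from about 0.3 to 0.75 m from the base axis. Payload 8.5 kg.
Tool frame: the origin (TCP) lies at the very end of the fingers, on their centre line; the grasp point (between the pads) lies 19 mm behind it; z points along the fingers, y is the direction in which the jaws open and shut (so a half turn about z gives the same grasp; the last joint's range is limited). The gripper opens to 85 mm and grips with 20 to 120 N. Pads are 22 mm wide; open, the fingers measure 114 mm over their backs; the gripper's body (76 mm by 85 mm) begins 54 mm behind the grasp point. The pads swing forward as they close: fully open they stand 13 mm farther back than shut.
Start: joints at [1.111, 0.381, 1.297, -0, 1.464, -0.215], TCP at [0.133, 0.534, 0.231] pointing down, gripper open.
Joint ranges: [-3.11, 3.11], [-0.89, 2.33], [0.22, 2.48], [-1.42, 4.56], [0.17, 2.85], [-2.88, 2.88]. Speed limits (rad/s): [2.39, 2.39, 3.14, 3.14, 3.14, 3.14].

INTERFACE

Orientations are given as a unit quaternion [w, x, y, z].
In Python, from cell import sensors, cams, close_job gives the robot as it stands. The module is installed in compiled form; this text tells all that it offers.
- The arm moves only by the tool send_rows, never from a script. Its argument "steps" is a list of rows, each a list of 2 entries, a list of its own where there are three numbers: the shift along the world's x, y, z in cm, then the turn, a rotation vector about the world's x, y, z in rad. In form: [[[x, y, z], [wx, wy, wz]], ...]. A call has 1 to 12 rows; each row shifts and turns the commanded pose from where the row before left it; what a row does not reach is not made up. A row lasts 1/12 s, in which the tool goes at most 41.7 mm and 7.16 degrees, less where a joint would pass 70% of its speed; a pose out of reach is approached as far as the arm can. A call with a gripper value outside its range is refused whole. "grip" is the opening in per cent of the stroke, from 0 (shut) to 100 (fully open), set as the call begins (left out, the last holds). The fingers move at their own pace and stop on an object; "newtons" is the grip in N (left out, the last holds). Time passes only in rows, so rows that do not move let the fingers close. It gives the time, the measured TCP pose, the force and the opening at its end, in the units of the state.
- sensors.observe(): the state, without advancing time (a new reading comes with each control period).
- cams.capture(name): name is "scene" or "top"; returns a dict with "pixels" (420x560x3 uint8, red, green, blue), "depth" (420x560 float32, m along the optical axis (not along the pixel's ray), 0 where there is no reading), "K" (3x3 intrinsics, pixels), "rvec" (rotation vector, rad) and "tvec" (3), from world to camera coordinates, as OpenCV has them. Camera axes: x right, y down, z forward; pixel columns grow to the right and rows downward; lengths in m; the calibration is good to about 2 mm. A picture is of the moment at which its call begins.
- close_job(): hands the job in, once; it reports no verdict.
Trained networks look in a picture, given as the dict that the camera call returned (one of the last four; its "shot" number tells which), for a name from the list of things; names that differ only in an ending like _2 or _b are one class to them, and where a whole thing is asked for, a point or a joint stands for the part that bears it (a point fixed in the world has none). Each returns a list of dicts, best first, with "p" (0 to 1); they miss things now and then, are a little off and sometimes report something else, mostly with a low value. They report only what shows in the picture. A call takes as long as a camera call.
- cams.find_in(picture, thing): "extent" ([centre column, centre row, width, height] in pixels, round what is visible of it).
- cams.spot_point(picture, thing): "at" ([column, row] in pixels: a listed point, or the origin of a listed thing).
The state is a dict: "time_s": time; "joints": joint angles; "qvel": joint speeds; "joint_efforts": joint torques, N m; "tcp_pos": TCP position; "tcp_rot": TCP orientation; "contact_force": force on the tool from outside, world axes, zero at the start; "torque": the same for the moment, N m; "grip_width": finger opening in m.
Only numpy, scipy, OpenCV 4.12 (cv2) and the standard library are available. Lean on these libraries where they do the work, as an engineer would, in place of code of your own. Each camera call takes 0.05 s, during which the arm holds its last target.

## Working session

There is one attempt and no reset: what is moved stays moved. The work goes in short steps, Python scripts to look and compute and a tool call to move; the robot and the scene stay as the last step left them, time stands still between calls to the robot, and variables do not carry over. Pictures are saved under pics/ and viewed, and the job is handed in when it is done.

Besides the shell and the picture viewer there is one more tool, called after "Emit:" as a command line: name --argument value ..., lists and objects as JSON in quotes. send_rows: Moves the arm, as the interface text tells. Its arguments: {"type":"object","properties":{"steps":{"type":"array","items":{"type":"array"}},"grip":{"type":"number"},"newtons":{"type":"number"}},"required":["steps"]}

```bash
mkdir -p pics; cat > h.py <<'E'
import numpy as np, cv2, pickle
from cell import sensors, cams
from scipy.spatial.transform import Rotation as R
def cap(n,fn=None):
    p=cams.capture(n)
    if fn: cv2.imwrite('pics/'+fn,p['pixels'][:,:,::-1])
    return p
def cloud(p):
    d=p['depth'];K=p['K'];v,u=np.mgrid[:d.shape[0],:d.shape[1]]
    X=np.stack([(u-K[0,2])/K[0,0]*d,(v-K[1,2])/K[1,1]*d,d],-1)
    Rm=cv2.Rodrigues(np.array(p['rvec'],float))[0]
    W=(X-np.array(p['tvec']).reshape(3))@Rm
    W[d<=0]=np.nan
    return W
E
python3 - <<'E'
from h import *
for n in('top','scene'):
    p=cap(n,n+'1.png'); pickle.dump({k:p[k] for k in p},open(n+'1.pkl','wb'))
    W=cloud(p)
    Rm=cv2.Rodrigues(np.array(p['rvec'],float))[0]
    print(n,'cam at',(-Rm.T@np.array(p['tvec']).reshape(3)).round(3))
    for t in['bar','bar_center','cradle','gauge','gauge_seat','block','kitchen_timer','bark_1','bark_5','bark_7']:
        try:
            for r in cams.spot_point(p,t)[:2]:
                u,v=map(int,np.round(r['at'])); print(t,np.round(r['at'],1),round(r['p'],2),W[v,u].round(3) if 0<=v<420 and 0<=u<560 else '')
        except Exception as e: print(t,e)
s=sensors.observe();print(s)
E
```

```text
top cam at [0.344 0.016 1.199]
bar [194.4 223.5] 0.59 [0.463 0.21  0.112]
bar_center [192. 226.] 0.78 [0.458 0.215 0.111]
bar_center [194.8 225.1] 0.16 [0.461 0.208 0.111]
cradle [194.9 225.3] 0.63 [0.461 0.208 0.111]
gauge [367.  214.4] 0.65 [ 0.509 -0.207  0.007]
gauge_seat [395.3 218.4] 0.96 [ 0.5   -0.276  0.011]
gauge_seat [194.3 224.3] 0.54 [0.463 0.21  0.112]
block [340.7 209.5] 0.85 [ 0.514 -0.137  0.033]
kitchen_timer [279.9 260.5] 0.61 [0.387 0.011 0.044]
kitchen_timer [160.3 163.9] 0.3 [0.627 0.323 0.008]
bark_1 [278.9 186.4] 0.78 [0.575 0.017 0.013]
bark_1 [159.4 163.4] 0.73 [0.629 0.325 0.011]
bark_5 [278.9 186.4] 0.78 [0.575 0.017 0.013]
bark_5 [159.4 163.4] 0.73 [0.629 0.325 0.011]
bark_7 [278.9 186.4] 0.78 [0.575 0.017 0.013]
bark_7 [159.4 163.4] 0.73 [0.629 0.325 0.011]
scene cam at [-0.341 -0.792  0.79 ]
bar [225.2 186.7] 0.9 [0.461 0.213 0.111]
cradle [249.  250.8] 0.67 [ 0.36  -0.002  0.025]
cradle [228.6 215.1] 0.58 [0.464 0.206 0.009]
gauge_seat [358.3 265.6] 0.55 [ 0.538 -0.251  0.007]
block [321.6 253.7] 0.78 [ 0.486 -0.164  0.031]
block [230. 216.] 0.33 [0.46
[... 328 characters left out ...]
 0.5 [0.551 0.004 0.007]
{'time_s': 1.1, 'joints': array([ 1.11071519e+00,  3.80573668e-01,  1.29740796e+00,  1.42798457e-05,
        1.46356393e+00, -2.15305295e-01]), 'qvel': array([ 0.00111629,  0.0010315 ,  0.00043372, -0.00102609, -0.00020952,
        0.00074239]), 'joint_efforts': array([ 2.87357921e-03, -4.48344326e+01, -2.31466895e+01, -3.43694489e-05,
        4.77892190e-04,  2.37836895e-05]), 'tcp_pos': array([0.1332816 , 0.53359249, 0.23133386]), 'tcp_rot': array([1.10421767e-06, 1.22083369e-01, 9.92519849e-01, 2.45713887e-05]), 'contact_force': array([-1.17766842, -0.12838006,  0.05473857]), 'torque': array([0.02587078, 0.01872483, 0.03621116]), 'grip_width': 0.08538232564793453}
```

View pics/top1.png

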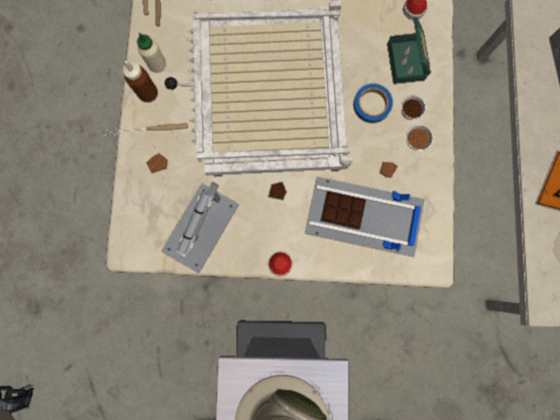

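View pics/scene1.png

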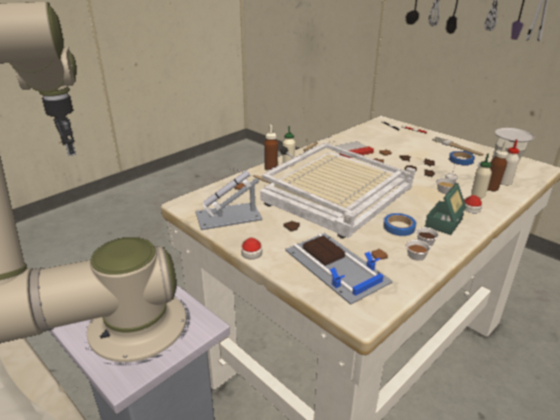

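```bash
python3 - <<'E'
from h import *
from scipy.optimize import least_squares
p=pickle.load(open('top1.pkl','rb'));q=pickle.load(open('scene1.pkl','rb'))
Wt=cloud(p);Ws=cloud(q)
print('depth noise check table z', np.nanmedian(Wt[270,300:400,2]), p['K'][0,0])
for nm,W in(('top',Wt),('scene',Ws),('both',None)):
    P=np.concatenate([Wt.reshape(-1,3),Ws.reshape(-1,3)]) if W is None else W.reshape(-1,3)
    P=P[~np.isnan(P).any(1)]
    m=(abs(P[:,0]-.46)<.12)&(abs(P[:,1]-.21)<.1)&(P[:,2]>.03)
    P=P[m]
    x=np.array([.455,.215,.103,np.arctan2(.03,.06)*-1,.56])
    def ax(x): return np.array([np.cos(x[4])*np.cos(x[3]),np.cos(x[4])*np.sin(x[3]),np.sin(x[4])])
    for it in range(12):
        a=ax(x);d=P-x[:3];t=d@a;r=np.linalg.norm(d-t[:,None]*a,axis=1)
        k=(abs(r-.011)<(.02 if it<3 else .005))&(abs(t)<.085)
        # keep upper
        Q=P[k]
        f=lambda y:np.linalg.norm((Q-[y[0],y[1],y[2]])-((Q-[y[0],y[1],y[2]])@ax(y))[:,None]*ax(y),axis=1)-.011
        # pin along-axis
        g=lambda y:np.r_[f(y),(y[:3]-x[:3])@a*10]
        x=least_squares(g,x,loss='soft_l1',f_scale=.002).x
    a=ax(x);d=P-x[:3];t=d@a;r=np.linalg.norm(d-t[:,None]*a,axis=1)
    tt=np.sort(t[r<.016]); print(nm,len(Q),x.round(4),'ext',tt[:3].round(3),tt[-3:].round(3),'rms',np.std(f(x)).round(4), np.histogram(t[r<.016],bins=np.arange(-.12,.13,.01))[0])
# gauge top crops
for n,pp,b in(('top',p,(165,265,290,440)),('top_c',p,(175,280,150,260)),('scene',q,(220,310,270,410)),('scene_c',q,(160,240,180,280))):
    c=pp['pixels'][b[0]:b[1],b[2]:b[3],::-1]; c=cv2.resize(c,None,fx=5,fy=5,interpolation=cv2.INTER_CUBIC);cv2.imwrite(f'pics/z_{n}.png',c)
E
```

```text
depth noise check table z -0.0004007179565763682 475.82205034548707
top 617 [ 0.4589  0.2181  0.0997 -0.4893  0.5615] ext [-0.086 -0.086 -0.086] [0.095 0.095 0.096] rms 0.0015 [ 0  0  0 13 24 34 37 42 33 38 36 32 32 40 34 36 36 41 44 51 36 48  0  0]
scene 351 [ 0.4599  0.219   0.0988 -0.4845  0.5671] ext [-0.085 -0.084 -0.083] [0.093 0.095 0.095] rms 0.0021 [ 0  0  0  8 19 23 22 26 20 24 20 23 19 22 22 22 19 20 21 24 20  9  0  0]
both 970 [ 0.4591  0.2184  0.0995 -0.4913  0.5631] ext [-0.086 -0.086 -0.086] [0.095 0.095 0.096] rms 0.0019 [ 0  0  0 21 43 57 58 66 54 61 58 55 54 61 56 59 57 64 66 77 58 58  0  0]
```

```bash
python3 - <<'E'
import cv2,numpy as np
a=cv2.imread('pics/z_top.png');b=cv2.imread('pics/z_top_c.png')
print(a.shape,b.shape)
E
```

```text
(500, 750, 3) (525, 550, 3)
```

View pics/z_top.png

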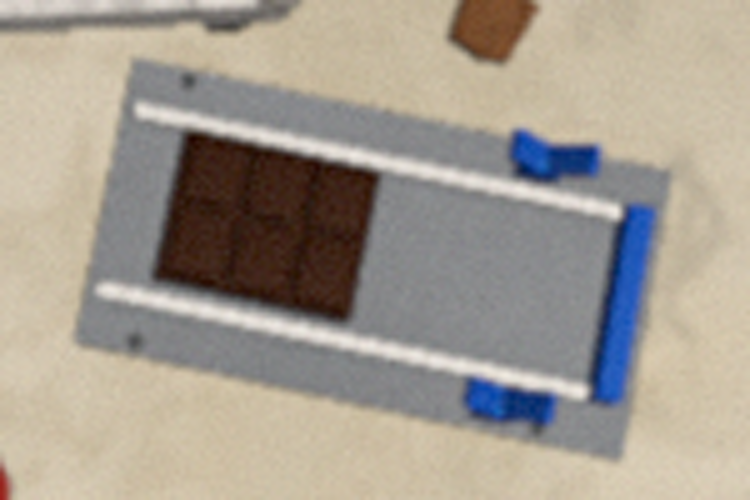

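View pics/z_top_c.png

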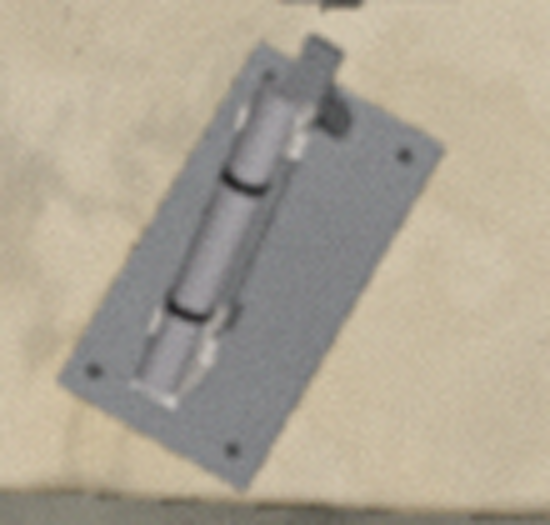

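```bash
cat >> h.py <<'E'
def ray(p,uv,z):
    K=p['K'];Rm=cv2.Rodrigues(np.array(p['rvec'],float))[0];c=-Rm.T@np.array(p['tvec']).reshape(3)
    d=Rm.T@np.array([(uv[0]-K[0,2])/K[0,0],(uv[1]-K[1,2])/K[1,1],1]); return c+d*(z-c[2])/d[2], c, d/np.linalg.norm(d)
def proj(p,X):
    return cv2.projectPoints(np.array(X,float).reshape(-1,3),np.array(p['rvec'],float),np.array(p['tvec'],float),p['K'],None)[0].reshape(-1,2)
E
python3 - <<'E'
from h import *
from scipy.optimize import least_squares
p=pickle.load(open('top1.pkl','rb'));q=pickle.load(open('scene1.pkl','rb'))
# pixel centre convention: crop resized: u=(U+.5)/5-.5+off
def up(c,o): return (np.array(c)+.5)/5-.5+o
obs=[((135,60),(-.150,.075,.008)),((670,172),(.130,.075,.008)),((620,460),(.130,-.075,.008)),((78,345),(-.150,-.075,.008)),
 ((628,207),(.105,.05,.030)),((598,401),(.105,-.05,.030))]
uv=np.array([up(c,np.array([290,165])) for c,_ in obs]);M=np.array([m for _,m in obs])
def T(x,M): c,s=np.cos(x[2]),np.sin(x[2]); return np.c_[x[0]+c*M[:,0]-s*M[:,1],x[1]+s*M[:,0]+c*M[:,1],M[:,2]]
r=least_squares(lambda x:(proj(p,T(x,M))-uv).ravel(),[.5,-.2,-1.7])
print('gauge',r.x.round(4),r.fun.round(2)); g=r.x
seat=T(g,np.array([[.06,0,.051]]))[0];print('seat',seat)
# overlay
def draw(pp,g,fn,b,sc=5):
    im=cv2.resize(pp['pixels'][b[0]:b[1],b[2]:b[3],::-1],None,fx=sc,fy=sc,interpolation=cv2.INTER_CUBIC)
    def L(pts,col):
        w=proj(pp,T(g,np.array(pts,float)));w=((w-[b[2],b[0]]+.5)*sc-.5).astype(int);cv2.polylines(im,[w.reshape(-1,1,2)],True,col,1)
    L([(-.15,.075,.008),(.13,.075,.008),(.13,-.075,.008),(-.15,-.075,.008)],(0,255,0))
    L([(-.15,.0425,.018),(.105,.0425,.018)],(0,0,255));L([(-.15,-.0425,.018),(.105,-.0425,.018)],(0,0,255))
    L([(.105,.05,.03),(.105,-.05,.03)],(0,255,255))
    for s in(1,-1): L([(.0415,s*.054,.054),(.0785,s*.054,.054),(.0785,s*.07,.054),(.0415,s*.07,.054)],(255,255,0))
    cv2.imwrite('pics/'+fn,im)
draw(p,g,'ov_top.png',(165,265,290,440));draw(q,g,'ov_sc.png',(220,310,270,410))
Wt=cloud(p);Ws=cloud(q)
P=np.concatenate([Wt.reshape(-1,3),Ws.reshape(-1,3)]);P=P[~np.isnan(P).any(1)]
c,s=np.cos(g[2]),np.sin(g[2]);d=P[:,:2]-g[:2];G=np.c_[c*d[:,0]+s*d[:,1],-s*d[:,0]+c*d[:,1],P[:,2]]
k=(abs(G[:,0])<.14)&(abs(G[:,1])<.035)&(G[:,2]>.022)&(G[:,2]<.045)&(G[:,0]<.08);B=G[k];print('block x',np.percentile(B[:,0],[1,50,99]).round(3),'z',np.median(B[:,2]).round(4))
k=(abs(G[:,0]-.06)<.04)&(abs(abs(G[:,1])-.062)<.02)&(G[:,2]>.022)
for sg in(1,-1):
    B=G[k&(G[:,1]*sg>0)];print('rest',len(B),B.min(0).round(3),B.max(0).round(3),B.mean(0).round(3))
k=(abs(G[:,0]-.11)<.03)&(abs(G[:,1])<.06)&(G[:,2]>.024);B=G[k];print('stop',B.min(0).round(3),B.max(0).round(3),np.median(B,0).round(3))
# bar bands
x=np.array([ 0.4591,0.2184,0.0995,-0.4913,0.5631]);a=np.array([np.cos(x[4])*np.cos(x[3]),np.cos(x[4])*np.sin(x[3]),np.sin(x[4])])
for pp,uvs in((p,[up((245,186),np.array([150,175])),up((188,312),np.array([150,175]))]),):
  for w in uvs:
    _,c0,dd=ray(pp,w,0); n=np.cross(a,dd);
    # closest point param on axis
    A=np.c_[a,-dd];t=np.linalg.lstsq(A,c0-x[:3],rcond=None)[0];print('band t',t[0].round(4))
E
```

```text
gauge [ 0.5009 -0.2104 -1.7605] [-0.4  -0.11  0.79  0.14  0.76  0.59 -0.84  0.15  0.29 -0.68 -0.6  -0.13]
seat [ 0.48956581 -0.26930908  0.051     ]
block x [-0.118 -0.066 -0.019] z 0.0326
rest 251 [0.027 0.045 0.023] [0.082 0.073 0.056] [0.059 0.061 0.042]
rest 254 [ 0.037 -0.072  0.022] [ 0.082 -0.043  0.056] [ 0.059 -0.063  0.042]
stop [ 0.081 -0.05   0.024] [0.12  0.06  0.053] [ 0.111 -0.002  0.029]
band t 0.0424
band t -0.0319
```

View pics/ov_top.png

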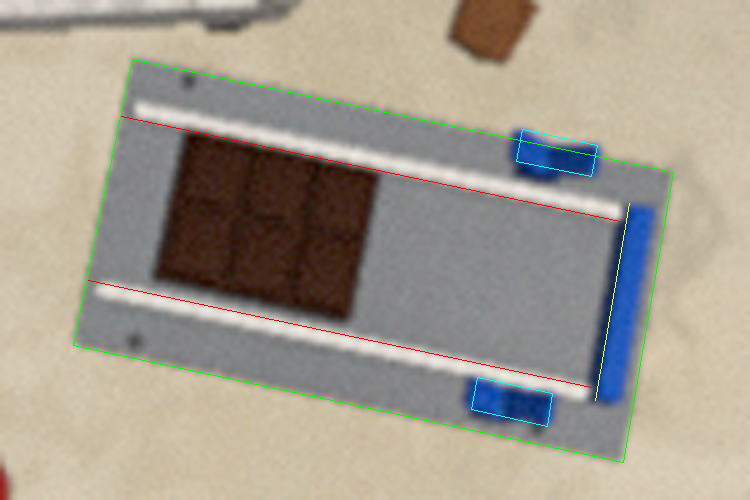

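View pics/ov_sc.png

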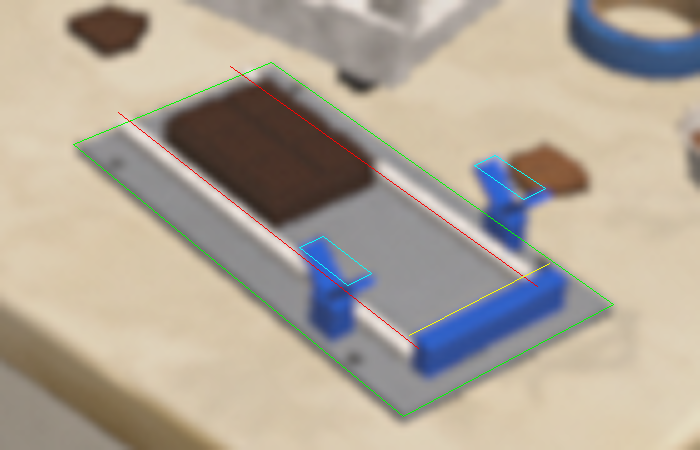

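View pics/z_scene_c.png

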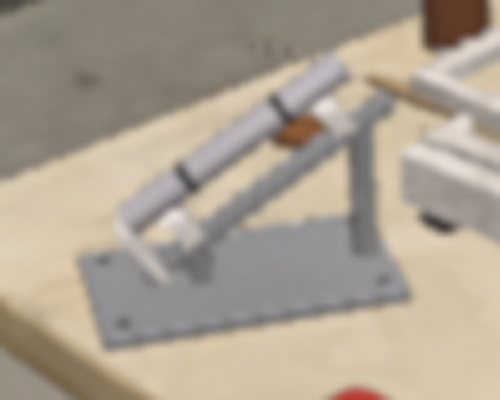

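```bash
cat >> h.py <<'E'
BC=np.array([.467,.214,.105]); BY=-.491; BT=.5615
def graspR(yaw,tilt): # tool: y horizontal perp to bar, z = -n
    a=np.array([np.cos(tilt)*np.cos(yaw),np.cos(tilt)*np.sin(yaw),np.sin(tilt)])
    y=np.array([-np.sin(yaw),np.cos(yaw),0]); z=np.cross(-a,y)  # x=-a
    return np.c_[-a,y,z]
G=np.array([.5009,-.2104]);GY=-1.7605
def gw(x,y,z): c,s=np.cos(GY),np.sin(GY); return np.array([G[0]+c*x-s*y,G[1]+s*x+c*y,z])
def delta(pt,Rt,s=None):
    s=s or sensors.observe(); q=s['tcp_rot']; Rc=R.from_quat([q[1],q[2],q[3],q[0]])
    rv=(R.from_matrix(Rt)*Rc.inv()).as_rotvec()
    d=(np.array(pt)-s['tcp_pos'])*100
    print('t',round(s['time_s'],2),'pos',s['tcp_pos'].round(4),'d cm',d.round(2),np.linalg.norm(d).round(2),'rv',rv.round(4),np.linalg.norm(rv).round(3),'F',s['contact_force'].round(1),'w',round(s['grip_width'],4),'j',s['joints'].round(2))
    return d,rv
E
python3 - <<'E'
from h import *
Rt=graspR(BY,BT);n=-Rt[:,2];print(Rt.round(3))
pre=BC-.019*n+.09*n
print(pre); delta(pre,Rt); delta(BC-.019*n,Rt); print('n*9cm',(-9*n).round(2))
E
```

```text
[[-0.746  0.472  0.47 ]
 [ 0.399  0.882 -0.251]
 [-0.532  0.    -0.846]]
[0.43366174 0.23182508 0.16509847]
t 1.1 pos [0.1333 0.5336 0.2313] d cm [ 30.04 -30.18  -6.62] 43.09 rv [-0.2025 -0.5252 -0.2397] 0.612 F [-1.2 -0.1  0.1] w 0.0854 j [ 1.11  0.38  1.3   0.    1.46 -0.22]
t 1.1 pos [0.1333 0.5336 0.2313] d cm [ 34.26 -32.44 -14.24] 49.28 rv [-0.2025 -0.5252 -0.2397] 0.612 F [-1.2 -0.1  0.1] w 0.0854 j [ 1.11  0.38  1.3   0.    1.46 -0.22]
n*9cm [ 4.23 -2.26 -7.62]
```

Emit:
send_rows --steps '[[[1.8, -1.8, 0], [-0.017, -0.044, -0.02]], [[1.8, -1.8, 0], [-0.017, -0.044, -0.02]], [[1.8, -1.8, 0], [-0.017, -0.044, -0.02]], [[1.8, -1.8, 0], [-0.017, -0.044, -0.02]], [[1.8, -1.8, 0], [-0.017, -0.044, -0.02]], [[1.8, -1.8, 0], [-0.017, -0.044, -0.02]], [[1.8, -1.8, 0], [-0.017, -0.044, -0.02]], [[1.8, -1.8, 0], [-0.017, -0.044, -0.02]], [[1.8, -1.8, 0], [-0.017, -0.044, -0.02]], [[1.8, -1.8, 0], [-0.017, -0.044, -0.02]], [[1.8, -1.8, 0], [-0.017, -0.044, -0.02]], [[1.8, -1.8, 0], [-0.017, -0.044, -0.02]]]' --grip 65

```text
time_s: 2.1
tcp_pos: [0.35, 0.3167, 0.2316]
tcp_rot: [0.271, 0.234, 0.931, -0.068]
contact_force: [0.3, 0.0, 0.2]
grip_width: 0.0553
```

```bash
python3 - <<'E'
from h import *
Rt=graspR(BY,BT);n=-Rt[:,2]
delta(BC-.019*n+.09*n,Rt)
E
```

```text
t 2.1 pos [0.35   0.3167 0.2316] d cm [ 8.37 -8.49 -6.65] 13.65 rv [0.0022 0.0049 0.0011] 0.006 F [0.3 0.  0.2] w 0.0553 j [ 0.77  0.24  1.64 -0.59  1.15 -0.1 ]
```

Emit:
send_rows --steps '[[[1.67, -1.7, -1.33], [0, 0.001, 0]], [[1.67, -1.7, -1.33], [0, 0.001, 0]], [[1.67, -1.7, -1.33], [0.001, 0.001, 0]], [[1.67, -1.7, -1.33], [0.001, 0.001, 0]], [[1.67, -1.7, -1.33], [0, 0.001, 0.001]], [[0, 0, 0], [0, 0, 0]]]'

```text
time_s: 2.6
tcp_pos: [0.434, 0.2299, 0.1628]
tcp_rot: [0.266, 0.234, 0.932, -0.069]
contact_force: [-0.0, 0.2, -0.5]
grip_width: 0.0557
```

```bash
python3 - <<'E'
from h import *
Rt=graspR(BY,BT);n=-Rt[:,2]
delta(BC-.019*n,Rt)
p=cap('top','t2.png');c=p['pixels'][170:285,140:260,::-1];cv2.imwrite('pics/t2z.png',cv2.resize(c,None,fx=4,fy=4))
p=cap('scene','s2.png');c=p['pixels'][90:240,130:300,::-1];cv2.imwrite('pics/s2z.png',cv2.resize(c,None,fx=4,fy=4))
E
```

```text
t 2.6 pos [0.434  0.2299 0.1628] d cm [ 4.19 -2.07 -7.38] 8.74 rv [ 0.0016 -0.0053  0.0029] 0.006 F [-0.   0.2 -0.5] w 0.0557 j [ 0.48  0.3   1.78 -0.64  0.83 -0.22]
```

View pics/s2z.png

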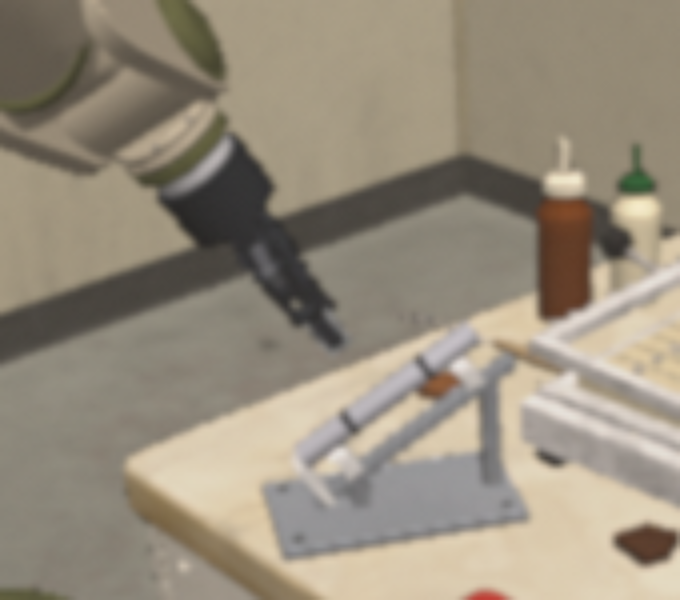

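View pics/t2z.png

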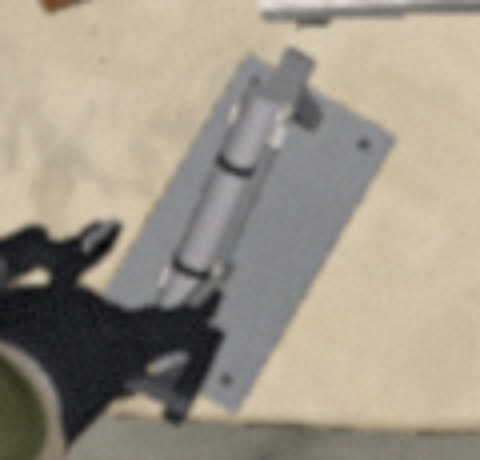

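Emit:
send_rows --steps '[[[0.53, -0.26, -0.92], [0, -0.001, 0]], [[0.53, -0.26, -0.92], [0, -0.001, 0]], [[0.53, -0.26, -0.92], [0, -0.001, 0.001]], [[0.53, -0.26, -0.92], [0.001, -0.001, 0.001]], [[0.53, -0.26, -0.92], [0, -0.001, 0.001]], [[0.52, -0.26, -0.92], [0, 0, 0]], [[0.51, -0.26, -0.93], [0, 0, 0]], [[0.51, -0.26, -0.93], [0, 0, 0]], [[0, 0, 0], [0, 0, 0]], [[0, 0, 0], [0, 0, 0]]]'

```text
time_s: 3.53
tcp_pos: [0.4747, 0.2117, 0.0906]
tcp_rot: [0.27, 0.232, 0.932, -0.066]
contact_force: [-0.1, 0.1, 0.0]
grip_width: 0.0552
```

```bash
python3 - <<'E'
from h import *
Rt=graspR(BY,BT);n=-Rt[:,2]
delta(BC-.019*n,Rt)
p=cap('top','t3.png');c=p['pixels'][170:285,140:260,::-1];cv2.imwrite('pics/t3z.png',cv2.resize(c,None,fx=4,fy=4))
p=cap('scene','s3.png');c=p['pixels'][90:240,130:300,::-1];cv2.imwrite('pics/s3z.png',cv2.resize(c,None,fx=4,fy=4))
E
```

```text
t 3.53 pos [0.4747 0.2117 0.0906] d cm [ 0.12 -0.25 -0.17] 0.33 rv [-0.0008  0.0018 -0.0032] 0.004 F [-0.1  0.1  0. ] w 0.0552 j [ 0.4   0.45  1.83 -0.77  0.63 -0.1 ]
```

View pics/s3z.png

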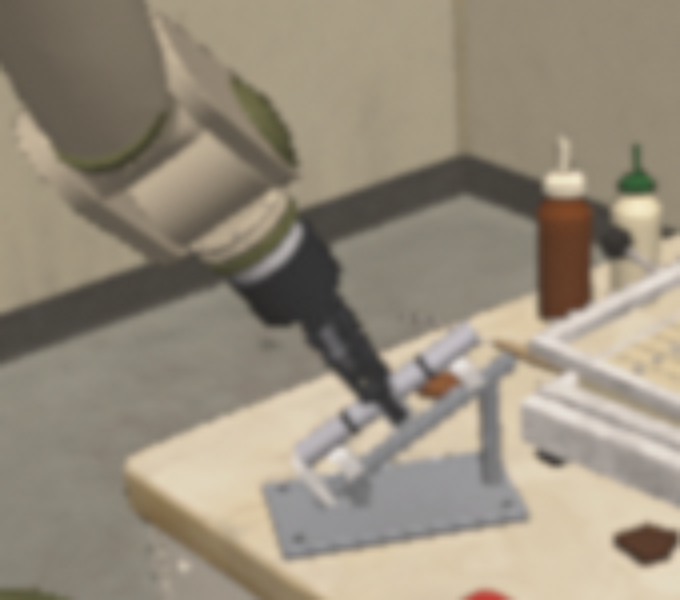

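View pics/t3z.png

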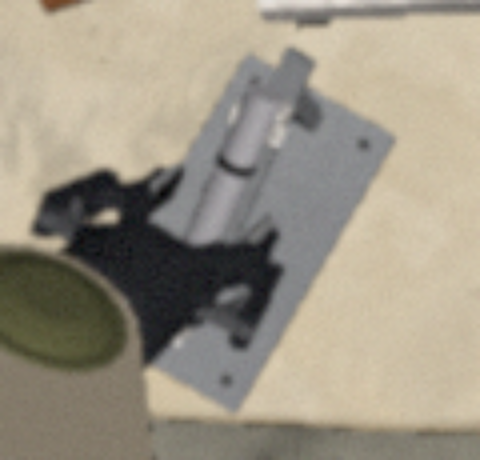

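Emit:
send_rows --steps '[[[0.1, -0.22, -0.15], [0, 0, -0.003]], [[0, 0, 0], [0, 0, 0]], [[0, 0, 0], [0, 0, 0]]]'

```text
time_s: 3.88
tcp_pos: [0.4757, 0.2096, 0.0897]
tcp_rot: [0.27, 0.234, 0.932, -0.066]
contact_force: [-0.8, 0.2, -1.1]
grip_width: 0.0558
```

Emit:
send_rows --steps '[[[0, 0, 0], [0, 0, 0]], [[0, 0, 0], [0, 0, 0]], [[0, 0, 0], [0, 0, 0]], [[0, 0, 0], [0, 0, 0]], [[0, 0, 0], [0, 0, 0]], [[0, 0, 0], [0, 0, 0]], [[0, 0, 0], [0, 0, 0]], [[0, 0, 0], [0, 0, 0]]]' --grip 10 --newtons 60

```text
time_s: 4.55
tcp_pos: [0.4758, 0.21, 0.0898]
tcp_rot: [0.27, 0.233, 0.932, -0.066]
contact_force: [-2.7, 4.9, 5.0]
grip_width: 0.0201
```

```bash
python3 - <<'E'
from h import *
Rt=graspR(BY,BT);n=-Rt[:,2]
delta(BC-.019*n,Rt)
E
```

```text
t 4.55 pos [0.4758 0.21   0.0898] d cm [ 0.01 -0.08 -0.09] 0.12 rv [-0.002   0.0035 -0.0011] 0.004 F [-2.7  4.9  5. ] w 0.0201 j [ 0.39  0.45  1.83 -0.78  0.63 -0.1 ]
```

Emit:
send_rows --steps '[[[-0.24, 0.13, 0.42], [0, 0, 0]], [[-0.47, 0.25, 0.85], [0, 0, 0]], [[-0.47, 0.25, 0.85], [0, 0, 0]], [[-0.47, 0.25, 0.85], [0, 0, 0]], [[-0.47, 0.25, 0.85], [0, 0, 0]], [[-0.47, 0.25, 0.85], [0, 0, 0]], [[-0.24, 0.13, 1.2], [0, 0, 0]], [[0, 0, 1.0], [0, 0, 0]], [[0, 0, 0], [0, 0, 0]]]'

```text
time_s: 5.3
tcp_pos: [0.4476, 0.2254, 0.1607]
tcp_rot: [0.271, 0.234, 0.931, -0.065]
contact_force: [0.7, -0.2, -2.6]
grip_width: 0.0206
```

```bash
python3 - <<'E'
from h import *
Rt=graspR(GY+np.pi/2,0)
delta(gw(.06,0,.051-.019+.12),Rt)
p=cap('scene','s4.png');c=p['pixels'][90:240,130:300,::-1];cv2.imwrite('pics/s4z.png',cv2.resize(c,None,fx=4,fy=4))
E
```

```text
t 5.3 pos [0.4476 0.2254 0.1607] d cm [  4.2  -49.47  -0.87] 49.65 rv [0.1842 0.537  0.2935] 0.639 F [ 0.7 -0.2 -2.6] w 0.0206 j [ 0.45  0.31  1.78 -0.64  0.8  -0.23]
```

View pics/s4z.png

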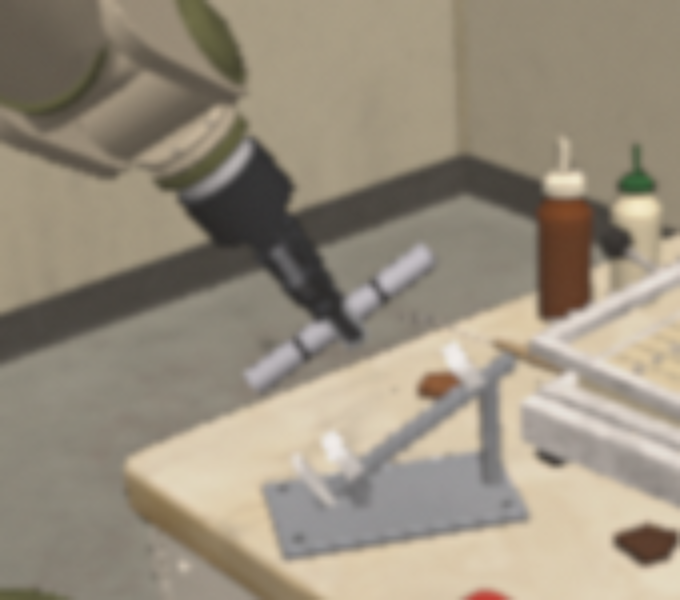

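Emit:
send_rows --steps '[[[-0.1, 0, 0.6], [0, 0, 0]], [[0, 0, 1.0], [0, 0, 0]], [[0, -0.5, 1.0], [0.005, 0.014, 0.007]], [[0.1, -1.2, 0.6], [0.009, 0.027, 0.015]], [[0.2, -2, 0.3], [0.009, 0.027, 0.015]], [[0.2, -2.4, 0], [0.009, 0.027, 0.015]], [[0.2, -2.4, 0], [0.009, 0.027, 0.015]], [[0.2, -2.4, 0], [0.009, 0.027, 0.015]], [[0.2, -2.4, 0], [0.009, 0.027, 0.015]], [[0.2, -2.4, 0], [0.009, 0.027, 0.015]], [[0.2, -2.4, 0], [0.009, 0.027, 0.015]], [[0.2, -2.4, 0], [0.009, 0.027, 0.015]]]'

```text
time_s: 6.35
tcp_pos: [0.4632, 0.0185, 0.1937]
tcp_rot: [0.142, 0.167, 0.975, -0.036]
contact_force: [0.8, -0.2, -3.2]
grip_width: 0.0204
```

Emit:
send_rows --steps '[[[0.2, -2.4, 0], [0.009, 0.027, 0.015]], [[0.2, -2.4, 0], [0.009, 0.027, 0.015]], [[0.2, -2.4, 0], [0.009, 0.027, 0.015]], [[0.2, -2.4, 0], [0.009, 0.027, 0.015]], [[0.2, -2.4, 0], [0.009, 0.027, 0.015]], [[0.2, -2.4, 0], [0.009, 0.027, 0.015]], [[0.2, -2.4, 0], [0.009, 0.027, 0.015]], [[0.2, -2.4, 0], [0.009, 0.027, 0.015]], [[0.2, -2.4, 0], [0.009, 0.027, 0.015]], [[0.2, -2.0, 0], [0.009, 0.027, 0.015]], [[0.2, -1.4, 0], [0, 0, 0]], [[0, 0, 0], [0, 0, 0]]]'

```text
time_s: 7.35
tcp_pos: [0.4858, -0.2328, 0.1931]
tcp_rot: [0.005, 0.095, 0.995, -0.005]
contact_force: [-0.7, 0.2, -3.5]
grip_width: 0.0205
```

```bash
python3 - <<'E'
from h import *
Rt=graspR(GY+np.pi/2,0)
delta(gw(.06,0,.051-.019+.12),Rt)
E
```

```text
t 7.35 pos [ 0.4858 -0.2328  0.1931] d cm [ 0.38 -3.66 -4.11] 5.51 rv [0.0104 0.0088 0.0015] 0.014 F [-0.7  0.2 -3.5] w 0.0205 j [-0.67  0.39  1.4  -0.    1.34 -2.04]
```

Emit:
send_rows --steps '[[[0.1, -0.92, -0.8], [0.003, 0.002, 0]], [[0.1, -0.92, -1.0], [0.003, 0.002, 0]], [[0.1, -0.92, -1.0], [0.003, 0.002, 0]], [[0.1, -0.9, -0.9], [0.002, 0.002, 0.001]], [[0, 0, -0.4], [0, 0, 0]], [[0, 0, 0], [0, 0, 0]], [[0, 0, 0], [0, 0, 0]], [[0, 0, 0], [0, 0, 0]]]'

```text
time_s: 8.02
tcp_pos: [0.4896, -0.2666, 0.1526]
tcp_rot: [0.0, 0.094, 0.996, 0.001]
contact_force: [0.3, 0.3, -4.4]
grip_width: 0.0204
```

```bash
python3 - <<'E'
from h import *
Rt=graspR(GY+np.pi/2,0)
delta(gw(.06,0,.051-.019+.12),Rt)
p=cap('scene','s5.png');q=cap('top','t5.png')
pickle.dump((dict(p),dict(q)),open('5.pkl','wb'))
c=p['pixels'][150:310,270:430,::-1];cv2.imwrite('pics/s5z.png',cv2.resize(c,None,fx=4.5,fy=3.7))
c=q['pixels'][165:265,290:440,::-1];cv2.imwrite('pics/t5z.png',cv2.resize(c,None,fx=5,fy=5))
for n,pp in(('scene',p),('top',q)):
  W=cloud(pp)
  for t in('bar_center','bar','gauge_seat'):
    for r in cams.spot_point(pp,t)[:2]:
        u,v=map(int,np.round(r['at']));print(n,t,np.round(r['at'],1),round(r['p'],2),W[v,u].round(3))
E
```

```text
t 8.02 pos [ 0.4896 -0.2666  0.1526] d cm [ 0.   -0.27 -0.06] 0.28 rv [-0.0011  0.0006 -0.0019] 0.002 F [ 0.3  0.3 -4.4] w 0.0204 j [-0.71  0.46  1.4   0.    1.28 -2.09]
scene bar [355.9 224. ] 0.74 [ 0.478 -0.269  0.181]
scene gauge_seat [358.2 261.8] 0.65 [ 0.542 -0.247  0.017]
top gauge_seat [397.3 220.3] 0.64 [ 0.435 -0.164  0.48 ]
```

View pics/s5z.png

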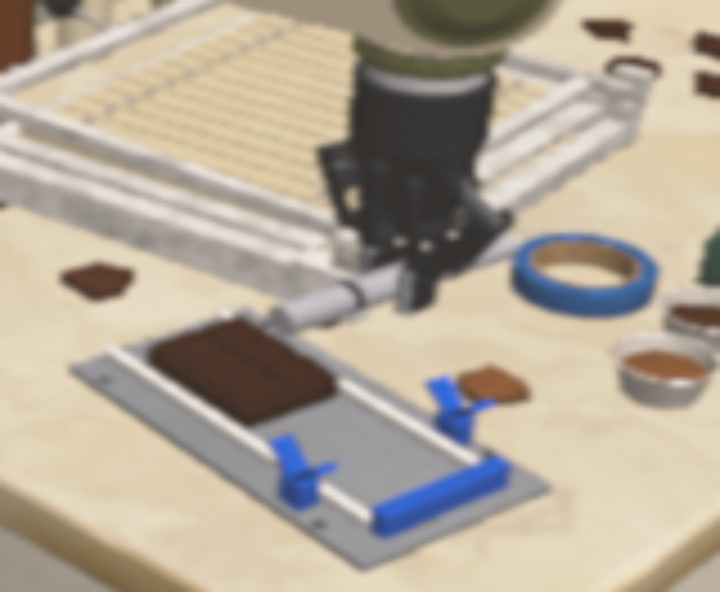

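View pics/t5z.png

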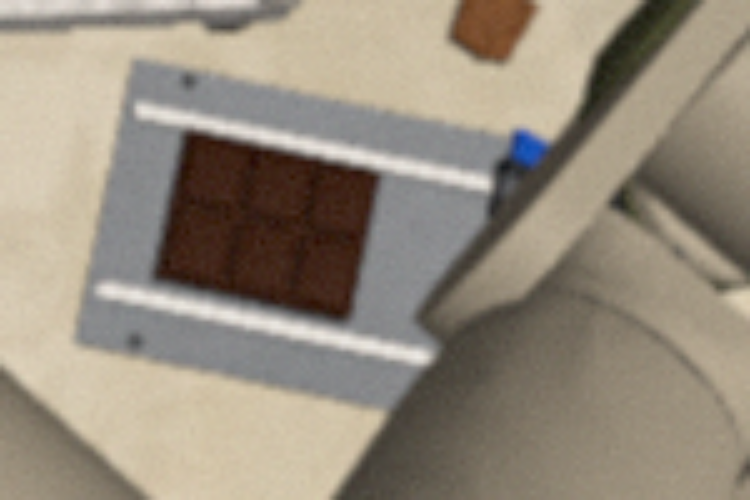

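```bash
cat > fitbar.py <<'E'
from h import *
from scipy.optimize import least_squares
def ax(x): return np.array([np.cos(x[4])*np.cos(x[3]),np.cos(x[4])*np.sin(x[3]),np.sin(x[4])])
def fitbar(W,x,box=.1,verbose=1):
    P=W.reshape(-1,3);P=P[~np.isnan(P).any(1)];x=np.array(x,float)
    P=P[(abs(P-x[:3])<box).all(1)]
    for it in range(12):
        a=ax(x);d=P-x[:3];t=d@a;r=np.linalg.norm(d-t[:,None]*a,axis=1)
        k=(abs(r-.011)<(.01 if it<3 else .004))&(abs(t)<.09)&(abs(t)>.016)
        Q=P[k]
        def f(y):
            d=Q-y[:3];a_=ax(y);return np.linalg.norm(d-(d@a_)[:,None]*a_,axis=1)-.011
        x=least_squares(lambda y:np.r_[f(y),(y[:3]-x[:3])@a*10],x,loss='soft_l1',f_scale=.002).x
    a=ax(x);d=P-x[:3];t=d@a;r=np.linalg.norm(d-t[:,None]*a,axis=1)
    print(len(Q),x.round(4),'rms',f(x).std().round(4),np.sort(t[r<.014])[[0,3,-4,-1]].round(4)); print(np.histogram(t[r<.014],bins=np.arange(-.1,.101,.01))[0])
    return x
E
python3 - <<'E'
from fitbar import *
p,q=pickle.load(open('5.pkl','rb'))
s0=[.4896,-.2666,.1716,GY+np.pi/2,0]
x=fitbar(cloud(p),s0)
a=ax(x)
for uv in[((355+.5)/4.5-.5+270,(290+.5)/3.7-.5+150)]:
    _,c,d=ray(p,uv,0)
    # visible arc centre: axis + r*n(t)
    best=min(np.arange(-.06,0,.0002),key=lambda t:np.linalg.norm(np.cross((lambda o:o+.011*(lambda v:v/np.linalg.norm(v))((c-o)-((c-o)@a)*a))(x[:3]+t*a)-c,d)))
    print('band t',best, 'band at', (x[:3]+best*a).round(4), 'centre', (x[:3]+(best+.037)*a).round(4))
c=p['pixels'][205:245,320:400,::-1];cv2.imwrite('pics/s5b.png',cv2.resize(c,None,fx=10,fy=10,interpolation=cv2.INTER_CUBIC))
E
```

```text
281 [ 0.4896 -0.2664  0.1705 -0.1877 -0.0067] rms 0.0014 [-0.0881 -0.0871  0.083   0.086 ]
[ 0 53 26 32 30 27 32 25 31 15  5  1  2  6  4  8 13 17  9  0]
band t -0.03780000000000013 band at [ 0.4525 -0.2594  0.1707] centre [ 0.4888 -0.2663  0.1705]
```

View pics/s5b.png

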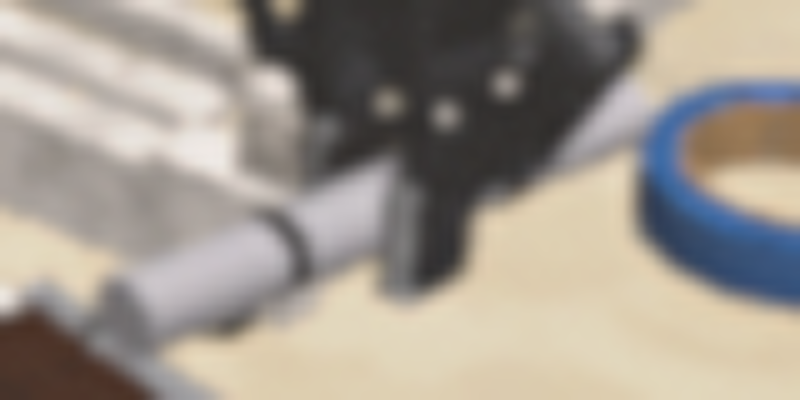

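Emit:
send_rows --steps '[[[0, -0.13, -0.6], [-0.001, 0, -0.001]], [[0, -0.13, -1.2], [0, 0, -0.001]], [[0, 0, -1.2], [0, 0, 0]], [[0, 0, -1.2], [0, 0, 0]], [[0, 0, -1.2], [0, 0, 0]], [[0, 0, -1.2], [0, 0, 0]], [[0, 0, -1.2], [0, 0, 0]], [[0, 0, -1.2], [0, 0, 0]], [[0, 0, -0.9], [0, 0, 0]], [[0, 0, -0.6], [0, 0, 0]], [[0, 0, 0], [0, 0, 0]], [[0, 0, 0], [0, 0, 0]]]'

```text
time_s: 9.42
tcp_pos: [0.4895, -0.2696, 0.0472]
tcp_rot: [-0.0, 0.095, 0.995, 0.0]
contact_force: [0.3, 0.4, -3.2]
grip_width: 0.0203
```

```bash
python3 - <<'E'
from fitbar import *
Rt=graspR(GY+np.pi/2,0)
delta(gw(.06,0,.051-.018),Rt)
p=cap('scene','s6.png');s=sensors.observe()
x=fitbar(cloud(p),[*(s['tcp_pos']+[0,0,.018]),GY+np.pi/2,0])
c=p['pixels'][210:310,290:410,::-1];cv2.imwrite('pics/s6z.png',cv2.resize(c,None,fx=6,fy=6,interpolation=cv2.INTER_CUBIC))
E
```

```text
t 9.42 pos [ 0.4895 -0.2696  0.0472] d cm [ 0.01  0.03 -1.42] 1.43 rv [-0.0004  0.      0.0005] 0.001 F [ 0.3  0.4 -3.2] w 0.0203 j [-0.72  0.59  1.52  0.    1.02 -2.1 ]
235 [ 0.4897 -0.2693  0.0652 -0.1933  0.001 ] rms 0.0015 [-0.0873 -0.087   0.0805  0.0831]
[ 0 45 27 24 24 27 26 30 24 23  6  0  0  0  0  3  6 12  4  0]
```

View pics/s6z.png

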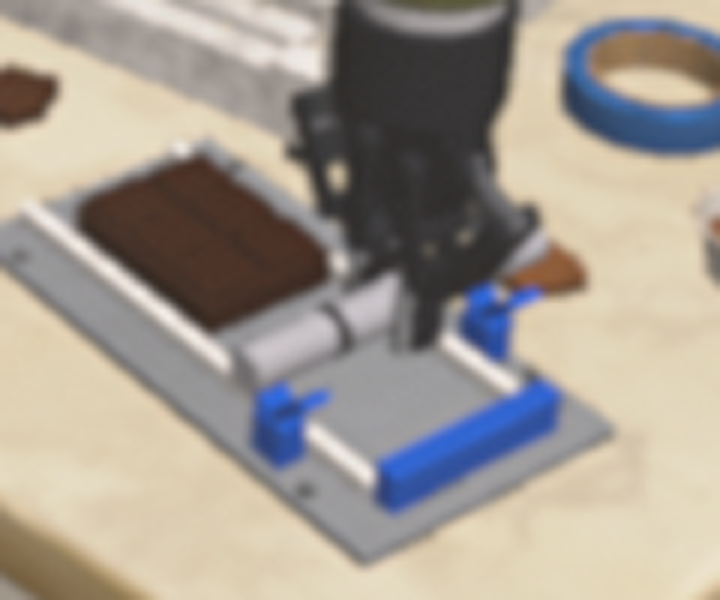

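```bash
cat >> fitbar.py <<'E'
def cyl(c,yaw,p):
    a=np.array([np.cos(yaw),np.sin(yaw),0]);n=np.array([-np.sin(yaw),np.cos(yaw),0]);th=np.linspace(0,2*np.pi,40)
    return [proj(p,[c+s*.085*a+.011*(np.cos(t)*n+np.sin(t)*np.array([0,0,1])) for t in th]) for s in(-1,1)]
def overlay(p,fn,bars,b=(210,310,290,410),sc=6):
    im=cv2.resize(p['pixels'][b[0]:b[1],b[2]:b[3],::-1],None,fx=sc,fy=sc,interpolation=cv2.INTER_CUBIC)
    T=lambda w:((np.asarray(w)-[b[2],b[0]]+.5)*sc-.5).astype(int).reshape(-1,1,2)
    for c,yaw,col in bars:
        e=cyl(np.array(c),yaw,p)
        for w in e: cv2.polylines(im,[T(w)],True,col,1)
        cv2.polylines(im,[cv2.convexHull(T(np.concatenate(e)))],True,col,1)
    z0=.0354
    for s in(1,-1):
      for y in(.054,.070):
        V=[gw(.0415,s*y,.054),gw(.06,s*y,z0),gw(.0785,s*y,.054)];cv2.polylines(im,[T(proj(p,V))],False,(0,255,255),1)
    cv2.imwrite('pics/'+fn,im)
E
python3 - <<'E'
from fitbar import *
p=cap('scene')
overlay(p,'ov6.png',[([.4897,-.2693,.0652],-.1933,(0,255,0)),(gw(.06,0,.051),GY+np.pi/2,(0,0,255))])
E
```

```text
(no output)
```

View pics/ov6.png

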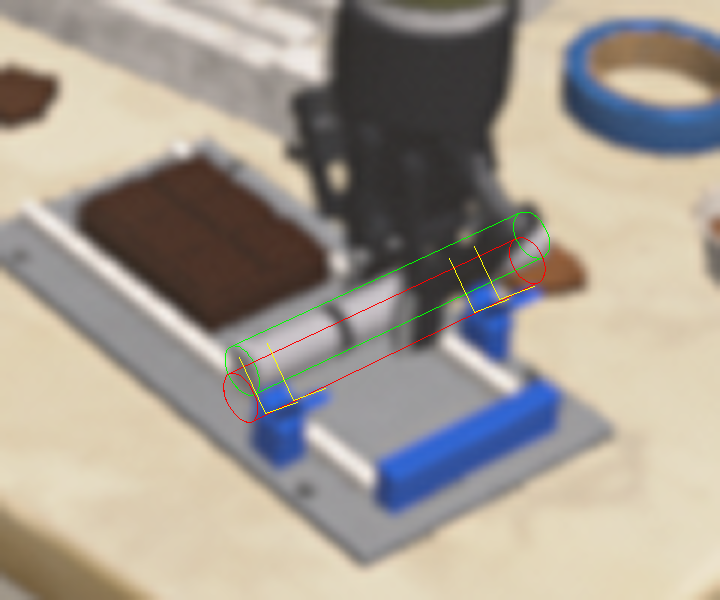

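Emit:
send_rows --steps '[[[0, 0, -0.3], [0, 0, 0]], [[0, 0, -0.3], [0, 0, 0]], [[0, 0, -0.2], [0, 0, 0]], [[0, 0, -0.2], [0, 0, 0]], [[0, 0, -0.1], [0, 0, 0]], [[0, 0, -0.1], [0, 0, 0]], [[0, 0, 0], [0, 0, 0]], [[0, 0, 0], [0, 0, 0]]]'

```text
time_s: 10.18
tcp_pos: [0.4894, -0.2695, 0.0352]
tcp_rot: [0.0, 0.095, 0.995, 0.0]
contact_force: [0.5, 0.1, -3.9]
grip_width: 0.0202
```

Emit:
send_rows --steps '[[[0, 0, -0.1], [0, 0, 0]], [[0, 0, 0], [0, 0, 0]], [[0, 0, 0], [0, 0, 0]]]'

```text
time_s: 10.43
tcp_pos: [0.4894, -0.2695, 0.0342]
tcp_rot: [0.0, 0.095, 0.995, 0.0]
contact_force: [-0.8, -0.1, -3.9]
grip_width: 0.0204
```

Emit:
send_rows --steps '[[[0, 0, -0.1], [0, 0, 0]], [[0, 0, 0], [0, 0, 0]], [[0, 0, 0], [0, 0, 0]]]'

```text
time_s: 10.68
tcp_pos: [0.4895, -0.2694, 0.0337]
tcp_rot: [0.0, 0.095, 0.995, 0.0]
contact_force: [0.1, 3.0, 3.6]
grip_width: 0.0201
```

Emit:
send_rows --steps '[[[0, 0, -0.05], [0, 0, 0]], [[0, 0, 0], [0, 0, 0]], [[0, 0, 0], [0, 0, 0]]]'

```text
time_s: 10.93
tcp_pos: [0.4896, -0.2693, 0.0336]
tcp_rot: [0.0, 0.095, 0.995, 0.0]
contact_force: [-2.4, 4.2, 7.7]
grip_width: 0.0203
```

Emit:
send_rows --steps '[[[0, 0.07, 0], [0, 0, 0]], [[0, 0, 0], [0, 0, 0]], [[0, 0, 0], [0, 0, 0]]]'

```text
time_s: 11.18
tcp_pos: [0.4897, -0.2689, 0.0331]
tcp_rot: [0.0, 0.095, 0.995, 0.0]
contact_force: [0.3, 3.6, 5.5]
grip_width: 0.0206
```

```bash
python3 - <<'E'
from fitbar import *
s=sensors.observe();print(s['contact_force'],s['torque'],s['tcp_pos'])
p=cap('scene','s7.png')
x=fitbar(cloud(p),[*(s['tcp_pos']+[0,0,.018]),GY+np.pi/2,0])
overlay(p,'ov7.png',[(x[:3],x[3],(0,255,0))])
E
```

```text
[0.34885728 3.59436442 5.46661328] [ 0.46752365 -0.03062145  0.01225502] [ 0.48969859 -0.26885627  0.0331346 ]
244 [ 0.4898 -0.2688  0.0512 -0.1872  0.0055] rms 0.0015 [-0.0874 -0.0864  0.0815  0.0851]
[ 0 45 29 30 23 31 27 29 23 20  5  2  0  0  1  2  7 12  6  0]
```

View pics/ov7.png

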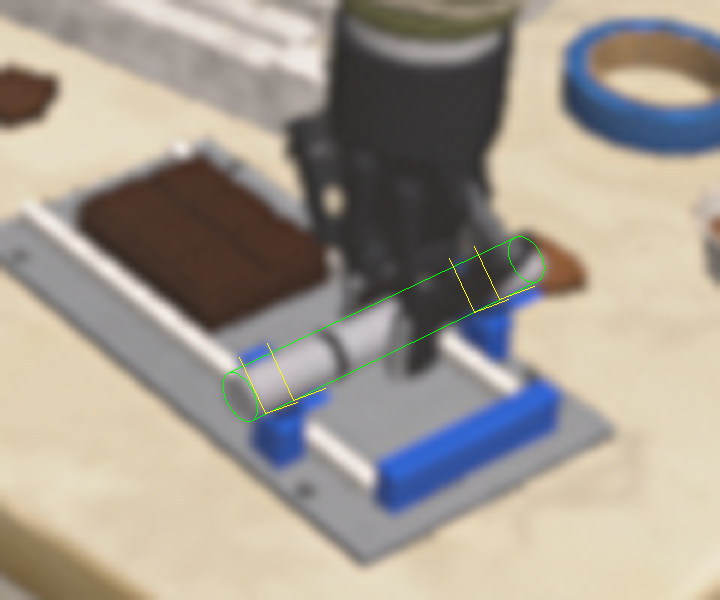

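Emit:
send_rows --steps '[[[0, 0.06, -0.02], [0, 0, 0]], [[0, 0, 0], [0, 0, 0]]]'

```text
time_s: 11.4
tcp_pos: [0.4897, -0.2683, 0.0326]
tcp_rot: [0.0, 0.095, 0.995, 0.0]
contact_force: [1.4, 2.9, 3.8]
grip_width: 0.0198
```

Emit:
send_rows --steps '[[[0, 0, 0], [0, 0, 0]], [[0, 0, 0], [0, 0, 0]], [[0, 0, 0], [0, 0, 0]], [[0, 0, 0], [0, 0, 0]], [[0, 0, 0], [0, 0, 0]]]' --grip 45

```text
time_s: 11.82
tcp_pos: [0.4893, -0.2683, 0.0324]
tcp_rot: [-0.0, 0.095, 0.995, 0.0]
contact_force: [0.3, 0.4, 0.5]
grip_width: 0.0382
```

```bash
python3 - <<'E'
from fitbar import *
s=sensors.observe();print(s['contact_force'],s['torque'],s['tcp_pos'],s['grip_width'])
p=cap('scene','s8.png')
x=fitbar(cloud(p),[*(s['tcp_pos']+[0,0,.018]),GY+np.pi/2,0])
E
```

```text
[0.33069869 0.44757485 0.46376104] [-0.0070987  -0.01787559  0.00128074] [ 0.48932725 -0.26827852  0.03239837] 0.03819113824073609
236 [ 0.4884 -0.2722  0.0464 -0.2663 -0.0673] rms 0.0019 [-0.0878 -0.0864  0.0815  0.0831]
[ 0 45 28 30 30 24 18 26 22 16  2  0  0  0  0  6 10  9  4  0]
```

```bash
python3 - <<'E'
from fitbar import *
p=cap('scene','s8.png')
overlay(p,'ov8.png',[(gw(.06,0,.051),GY+np.pi/2,(0,255,0))])
E
```

```text
(no output)
```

View pics/ov8.png

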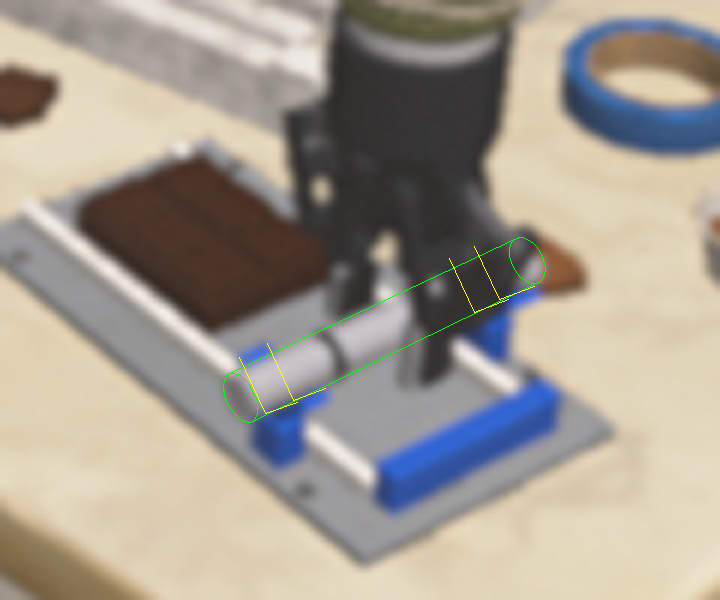

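Emit:
send_rows --steps '[[[0, 0, 0.3], [0, 0, 0]], [[0, 0, 0.6], [0, 0, 0]], [[0, 0, 1.0], [0, 0, 0]], [[0, 0, 1.5], [0, 0, 0]], [[0, 0, 2.0], [0, 0, 0]], [[0, 0, 2.0], [0, 0, 0]], [[0, 0, 2.0], [0, 0, 0]], [[0, 0, 2.0], [0, 0, 0]], [[0, 0, 1.0], [0, 0, 0]], [[0, 0, 0], [0, 0, 0]]]'

```text
time_s: 12.75
tcp_pos: [0.4901, -0.2688, 0.1593]
tcp_rot: [0.002, 0.095, 0.995, -0.001]
contact_force: [0.1, 0.3, 0.0]
grip_width: 0.0385
```

```bash
python3 - <<'E'
from fitbar import *
p=cap('scene','s9.png')
x=fitbar(cloud(p),[*gw(.06,0,.051),GY+np.pi/2,0])
overlay(p,'ov9.png',[(x[:3],x[3],(0,255,0))])
delta(gw(-.155,0,.12),graspR(GY,0))
# block in gauge frame
P=cloud(p).reshape(-1,3);P=P[~np.isnan(P).any(1)];c,s=np.cos(GY),np.sin(GY);d=P[:,:2]-G;B=np.c_[c*d[:,0]+s*d[:,1],-s*d[:,0]+c*d[:,1],P[:,2]]
k=(B[:,0]<.03)&(B[:,0]>-.16)&(abs(B[:,1])<.038)&(B[:,2]>.024)&(B[:,2]<.04);print(B[k].min(0),B[k].max(0),np.percentile(B[k][:,0],[2,98]))
E
```

```text
387 [ 0.4898 -0.2684  0.0501 -0.1892  0.0015] rms 0.0017 [-0.0891 -0.0869  0.0826  0.0848]
[ 0 45 24 32 26 25 28 27 27 26 23 27 21 25 24 29 22 20 10  0]
t 12.8 pos [ 0.4896 -0.2683  0.1575] d cm [ 4.05 21.02 -3.75] 21.73 rv [ 2.1000e-03  5.0000e-04 -1.5703e+00] 1.57 F [-0.4 -0.4 -0.5] w 0.0386 j [-0.71  0.46  1.4   0.    1.29 -2.09]
[-0.11844924 -0.03741675  0.02406072] [-0.01584136  0.03756712  0.03853336] [-0.11238857 -0.01911276]
```

View pics/ov9.png

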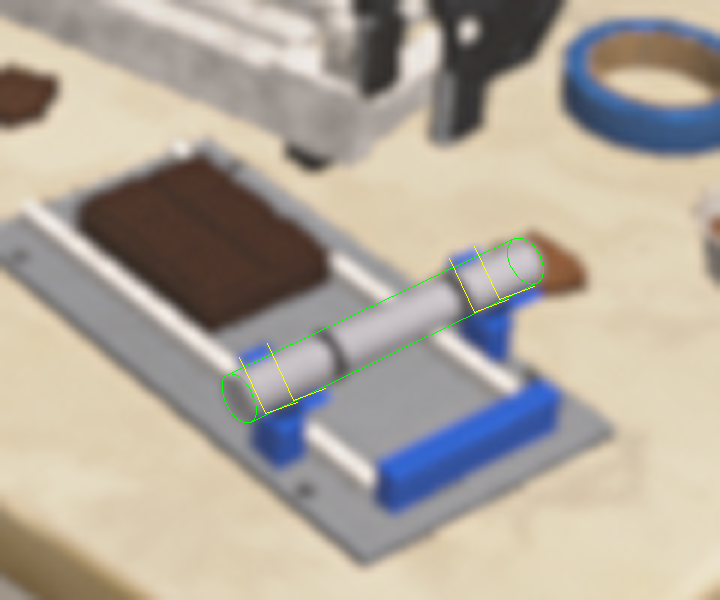

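Emit:
send_rows --steps '[[[0.2, 0.8, 0], [0, 0, -0.112]], [[0.3, 1.5, 0], [0, 0, -0.112]], [[0.3, 1.5, 0], [0, 0, -0.112]], [[0.3, 1.6, 0], [0, 0, -0.112]], [[0.3, 1.6, 0], [0, 0, -0.112]], [[0.3, 1.6, 0], [0, 0, -0.112]], [[0.3, 1.6, 0], [0, 0, -0.112]], [[0.3, 1.6, 0], [0, 0, -0.112]], [[0.3, 1.6, 0], [0, 0, -0.112]], [[0.3, 1.6, 0], [0, 0, -0.112]], [[0.3, 1.6, 0], [0, 0, -0.112]], [[0.3, 1.6, 0], [0, 0, -0.112]]]' --grip 35

```text
time_s: 13.8
tcp_pos: [0.5239, -0.0852, 0.1551]
tcp_rot: [-0.001, 0.696, 0.718, -0.0]
contact_force: [0.0, 0.2, -0.1]
grip_width: 0.0297
```

Emit:
send_rows --steps '[[[0.3, 1.5, -0.5], [0.001, 0, -0.112]], [[0.2, 1.0, -1.0], [0.001, 0, -0.112]], [[0, 0.3, -1.0], [0, 0, 0]], [[0, 0, -1.0], [0, 0, 0]], [[0, 0, 0], [0, 0, 0]], [[0, 0, 0], [0, 0, 0]]]'

```text
time_s: 14.3
tcp_pos: [0.5288, -0.0581, 0.1205]
tcp_rot: [-0.002, 0.77, 0.638, 0.0]
contact_force: [0.3, 0.8, 1.1]
grip_width: 0.0301
```

```bash
python3 - <<'E'
from fitbar import *
delta(gw(-.155,0,.014),graspR(GY,0))
p=cap('top','t10.png');q=cap('scene','s10.png');pickle.dump((dict(p),dict(q)),open('10.pkl','wb'))
x=fitbar(cloud(p),[*gw(.06,0,.051),GY+np.pi/2,0])
overlay(p,'ovt10.png',[(gw(.06,0,.051),GY+np.pi/2,(0,255,0))],b=(160,265,290,440),sc=5)
overlay(q,'ovs10.png',[(gw(.06,0,.051),GY+np.pi/2,(0,255,0))])
for n,pp in(('top',p),('scene',q)):
  W=cloud(pp)
  for t in('bar_center','bar','gauge_seat'):
    for r in cams.spot_point(pp,t)[:2]:
        u,v=map(int,np.round(r['at']));print(n,t,np.round(r['at'],1),round(r['p'],2),W[v,u].round(3))
E
```

```text
t 14.3 pos [ 0.5288 -0.0581  0.1205] d cm [ 1.300e-01 -1.000e-02 -1.065e+01] 10.65 rv [-0.0028 -0.002  -0.0023] 0.004 F [0.3 0.8 1.1] w 0.0301 j [-0.33  0.46  1.52  0.    1.17 -0.15]
548 [ 0.4897 -0.2687  0.0508 -0.1896  0.0021] rms 0.0017 [-0.087  -0.0863  0.0819  0.0838]
[ 0 31 31 46 41 36 37 36 34 38 36 37 38 37 37 41 45 32 11  0]
top bar_center [393.8 221.2] 0.66 [ 0.486 -0.262  0.06 ]
top bar [397.7 221.2] 0.77 [ 0.486 -0.271  0.061]
top gauge_seat [396.6 219.7] 0.74 [ 0.489 -0.269  0.058]
scene bar_center [354.2 263.7] 0.86 [ 0.484 -0.272  0.056]
scene bar [355.4 262.3] 0.79 [ 0.486 -0.272  0.061]
scene gauge_seat [355.5 264.8] 0.81 [ 0.486 -0.277  0.054]
```

View pics/ovt10.png

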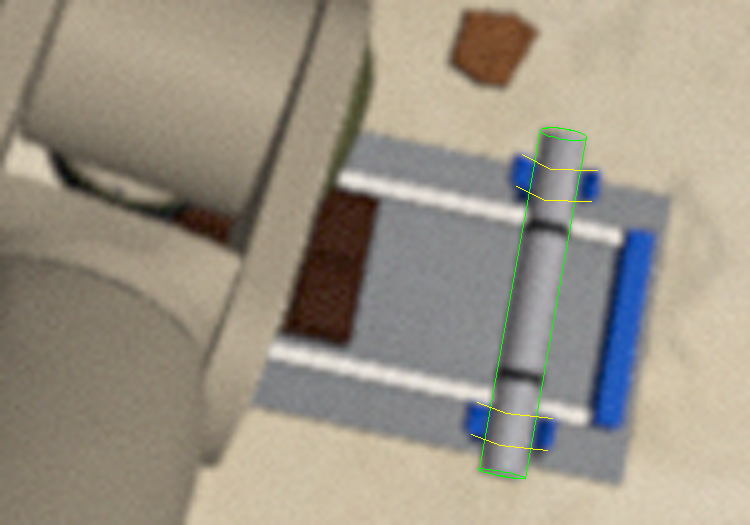

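View pics/ovs10.png

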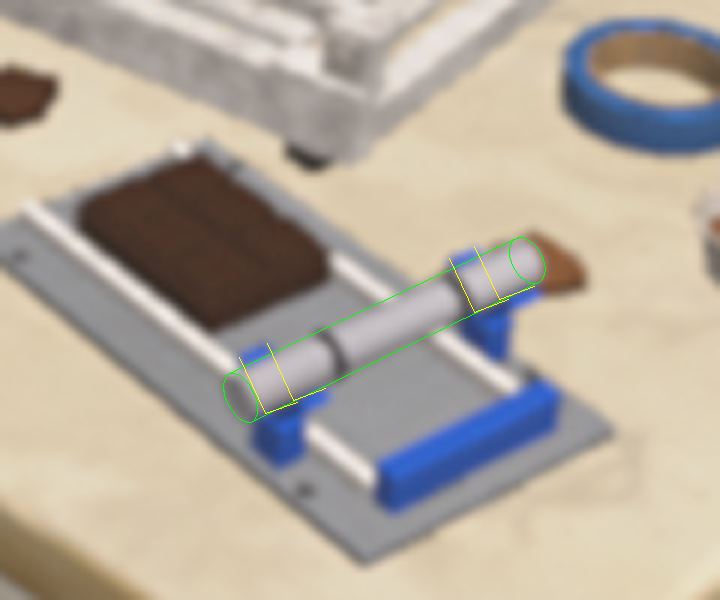

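Emit:
send_rows --steps '[[[0.07, 0, -0.7], [-0.001, -0.001, -0.001]], [[0.06, 0, -1.2], [-0.001, -0.001, -0.001]], [[0, 0, -1.2], [0, 0, 0]], [[0, 0, -1.2], [0, 0, 0]], [[0, 0, -1.2], [0, 0, 0]], [[0, 0, -1.2], [0, 0, 0]], [[0, 0, -1.2], [0, 0, 0]], [[0, 0, -1.0], [0, 0, 0]], [[0, 0, -0.7], [0, 0, 0]], [[0, 0, -0.5], [0, 0, 0]], [[0, 0, -0.2], [0, 0, 0]], [[0, 0, 0], [0, 0, 0]]]'

```text
time_s: 15.7
tcp_pos: [0.5307, -0.0582, 0.0183]
tcp_rot: [0.001, 0.771, 0.637, 0.001]
contact_force: [-0.9, -0.2, -0.1]
grip_width: 0.03
```

```bash
python3 - <<'E'
from fitbar import *
delta(gw(-.155,0,.016),graspR(GY,0))
q=cap('scene','s11.png');overlay(q,'ovs11.png',[(gw(.06,0,.051),GY+np.pi/2,(0,255,0))],b=(190,300,280,400))
print('per cm gauge x', [np.cos(GY),np.sin(GY)])
E
```

```text
t 15.7 pos [ 0.5307 -0.0582  0.0183] d cm [-0.06  0.   -0.23] 0.24 rv [-0.      0.0024 -0.0003] 0.002 F [-0.9 -0.2 -0.1] w 0.03 j [-0.33  0.61  1.62  0.    0.91 -0.14]
per cm gauge x [np.float64(-0.18856789252138295), np.float64(-0.9820601559528032)]
```

View pics/ovs11.png

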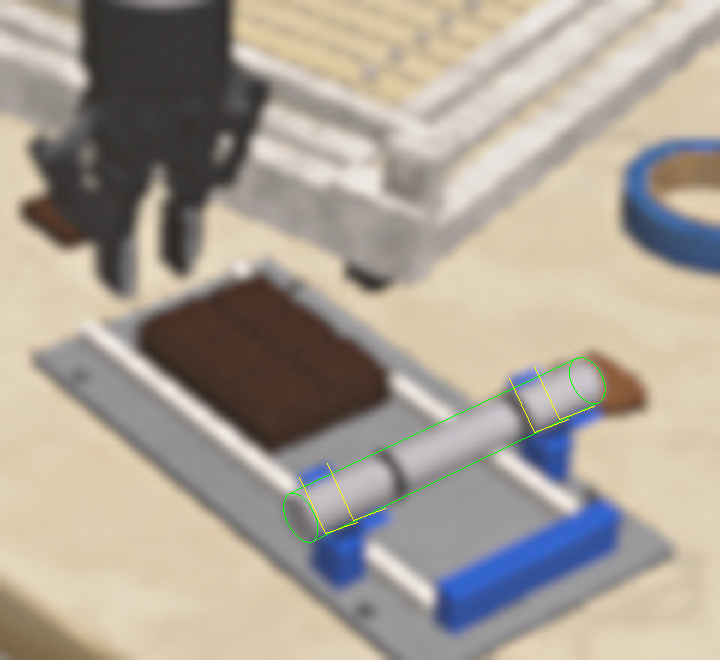

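Emit:
send_rows --steps '[[[-0.15, -0.39, -0.1], [0, 0.001, 0]], [[-0.1, -0.39, -0.1], [0, 0.001, 0]], [[-0.08, -0.39, 0], [0, 0, 0]], [[-0.08, -0.39, 0], [0, 0, 0]], [[-0.08, -0.39, 0], [0, 0, 0]], [[-0.08, -0.39, 0], [0, 0, 0]], [[-0.08, -0.39, 0], [0, 0, 0]], [[-0.08, -0.39, 0], [0, 0, 0]], [[-0.08, -0.39, 0], [0, 0, 0]], [[-0.08, -0.39, 0], [0, 0, 0]]]'

```text
time_s: 16.58
tcp_pos: [0.5218, -0.0975, 0.0166]
tcp_rot: [0.0, 0.771, 0.637, 0.0]
contact_force: [0.4, 1.4, 1.4]
grip_width: 0.0299
```

```bash
cat > chk.py <<'E'
from fitbar import *
import sys
n=sys.argv[1]
s=sensors.observe();d=s['tcp_pos'][:2]-G;c,sn=np.cos(GY),np.sin(GY)
f=s['contact_force'];print('tcp gauge x,y',(c*d[0]+sn*d[1]).round(4),(-sn*d[0]+c*d[1]).round(4),'z',s['tcp_pos'][2].round(4),'Fgx',(c*f[0]+sn*f[1]).round(2),'Fgy',(-sn*f[0]+c*f[1]).round(2),'Fz',f[2].round(2))
delta(gw(-.005,0,.016),graspR(GY,0))
q=cap('scene',f's{n}.png');overlay(q,f'ovs{n}.png',[(gw(.06,0,.051),GY+np.pi/2,(0,255,0))],b=(190,300,280,400))
P=cloud(q).reshape(-1,3);P=P[~np.isnan(P).any(1)];d=P[:,:2]-G;B=np.c_[c*d[:,0]+sn*d[:,1],-sn*d[:,0]+c*d[:,1],P[:,2]]
for y0 in(-.03,-.015,.0,.015,.03):
    k=(B[:,0]<.1)&(B[:,0]>-.16)&(abs(B[:,1]-y0)<.006)&(B[:,2]>.026)&(B[:,2]<.037);print(y0,np.percentile(B[k][:,0],[1,99]).round(4),k.sum())
E
python3 chk.py 12
```

```text
tcp gauge x,y -0.1148 -0.0008 z 0.0166 Fgx -1.43 Fgy 0.13 Fz 1.35
t 16.58 pos [ 0.5218 -0.0975  0.0166] d cm [ -1.99 -10.8   -0.06] 10.98 rv [-0.0001  0.0008 -0.0003] 0.001 F [0.4 1.4 1.4] w 0.0299 j [-0.41  0.6   1.63  0.    0.9  -0.22]
-0.03 [-0.1194 -0.0049] 131
-0.015 [-0.1086 -0.0048] 101
0.0 [-0.0954 -0.0061] 67
0.015 [-0.1258 -0.0042] 112
0.03 [-0.1079 -0.0029] 86
```

View pics/ovs12.png

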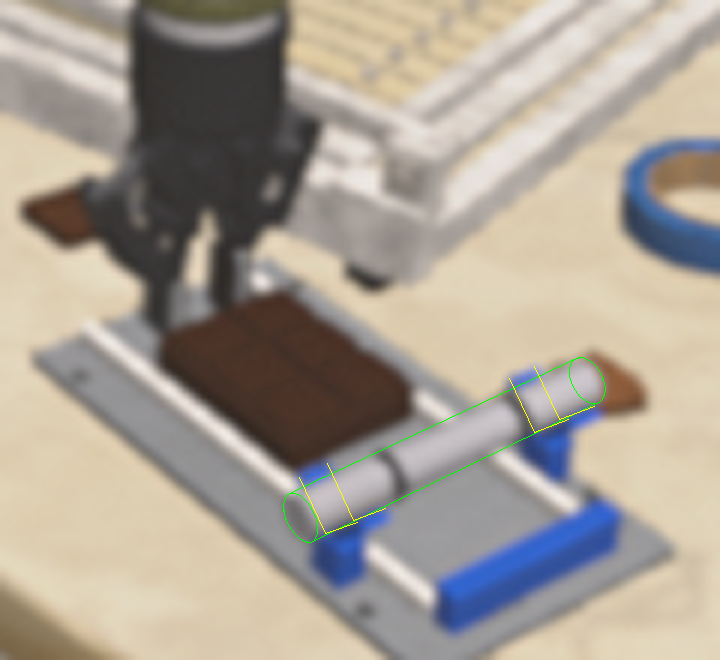

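Emit:
send_rows --steps '[[[-0.1, -0.5, 0.02], [0, 0, 0]], [[-0.1, -0.55, 0.02], [0, 0, 0]], [[-0.11, -0.59, 0], [0, 0, 0]], [[-0.11, -0.59, 0], [0, 0, 0]], [[-0.11, -0.59, 0], [0, 0, 0]], [[-0.11, -0.59, 0], [0, 0, 0]], [[-0.11, -0.59, 0], [0, 0, 0]], [[-0.11, -0.59, 0], [0, 0, 0]], [[-0.11, -0.59, 0], [0, 0, 0]], [[-0.11, -0.59, 0], [0, 0, 0]], [[-0.11, -0.59, 0], [0, 0, 0]], [[-0.11, -0.59, 0], [0, 0, 0]]]'

```text
time_s: 17.63
tcp_pos: [0.5087, -0.1673, 0.0169]
tcp_rot: [0.0, 0.771, 0.637, 0.0]
contact_force: [-0.2, 0.6, -0.3]
grip_width: 0.0301
```

```bash
python3 chk.py 13
```

```text
tcp gauge x,y -0.0438 -0.0005 z 0.0169 Fgx -0.55 Fgy -0.26 Fz -0.26
t 17.63 pos [ 0.5087 -0.1673  0.0169] d cm [-0.68 -3.82 -0.09] 3.88 rv [ 0.      0.0006 -0.0003] 0.001 F [-0.2  0.6 -0.3] w 0.0301 j [-0.54  0.61  1.62  0.    0.91 -0.35]
-0.03 [-0.0478  0.0654] 95
-0.015 [-0.0347  0.0676] 73
0.0 [-0.026   0.0676] 48
0.015 [-0.0523  0.0682] 89
0.03 [-0.0365  0.0679] 66
```

View pics/ovs13.png

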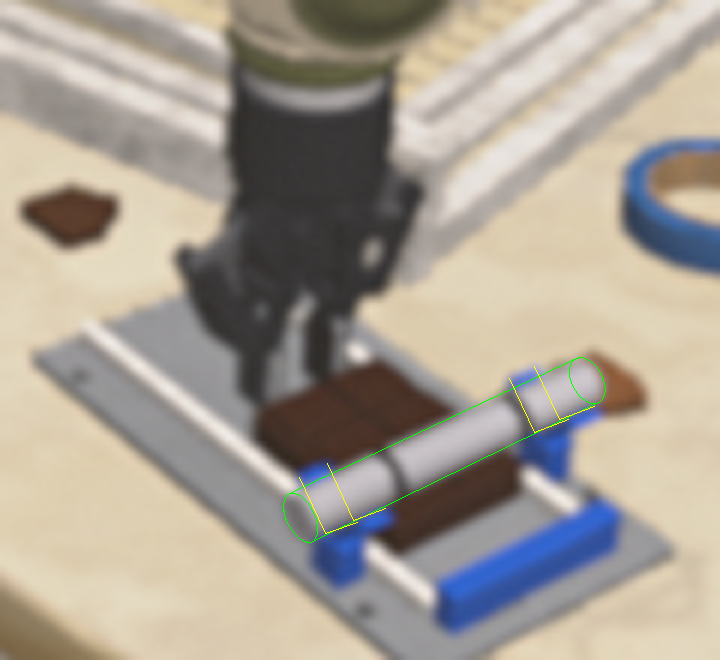

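Emit:
send_rows --steps '[[[-0.09, -0.49, 0], [0, 0, 0]], [[-0.09, -0.49, 0], [0, 0, 0]], [[-0.09, -0.49, 0], [0, 0, 0]], [[-0.09, -0.49, 0], [0, 0, 0]], [[-0.07, -0.39, 0], [0, 0, 0]], [[-0.06, -0.29, 0], [0, 0, 0]], [[-0.05, -0.25, 0], [0, 0, 0]], [[-0.04, -0.2, 0], [0, 0, 0]], [[-0.02, -0.1, 0], [0, 0, 0]], [[0, 0, 0], [0, 0, 0]]]'

```text
time_s: 18.52
tcp_pos: [0.5028, -0.1989, 0.017]
tcp_rot: [0.0, 0.771, 0.637, 0.0]
contact_force: [-0.2, -0.3, -0.1]
grip_width: 0.0297
```

```bash
python3 chk.py 14
```

```text
tcp gauge x,y -0.0117 -0.0003 z 0.017 Fgx 0.33 Fgy -0.14 Fz -0.08
t 18.52 pos [ 0.5028 -0.1989  0.017 ] d cm [-0.09 -0.66 -0.1 ] 0.68 rv [ 0.0003  0.0007 -0.0003] 0.001 F [-0.2 -0.3 -0.1] w 0.0297 j [-0.6   0.62  1.6   0.    0.92 -0.41]
-0.03 [-0.0153  0.098 ] 102
-0.015 [-0.0049  0.0985] 84
0.0 [0.0075 0.0995] 59
0.015 [-0.0199  0.099 ] 98
0.03 [0.0027 0.099 ] 72
```

Emit:
send_rows --steps '[[[-0.02, -0.1, 0], [0, 0, 0]], [[-0.02, -0.1, 0], [0, 0, 0]], [[-0.02, -0.1, 0], [0, 0, 0]], [[-0.02, -0.1, 0], [0, 0, 0]], [[0, 0, 0], [0, 0, 0]]]'

```text
time_s: 18.98
tcp_pos: [0.5019, -0.2028, 0.0169]
tcp_rot: [0.0, 0.771, 0.637, 0.0]
contact_force: [-0.0, 0.8, 0.1]
grip_width: 0.0299
```

Emit:
send_rows --steps '[[[-0.02, -0.1, 0], [0, 0, 0]], [[0, 0, 0], [0, 0, 0]]]'

```text
time_s: 19.15
tcp_pos: [0.5019, -0.2031, 0.0169]
tcp_rot: [-0.0, 0.771, 0.637, 0.001]
contact_force: [1.0, 4.4, 1.6]
grip_width: 0.0299
```

```bash
python3 chk.py 15
```

```text
tcp gauge x,y -0.0074 -0.0004 z 0.0169 Fgx -4.48 Fgy 0.18 Fz 1.65
t 19.15 pos [ 0.5019 -0.2031  0.0169] d cm [-0.01 -0.24 -0.09] 0.26 rv [-0.001   0.0009 -0.    ] 0.001 F [1.  4.4 1.6] w 0.0299 j [-0.6   0.62  1.6   0.    0.92 -0.42]
-0.03 [-0.0118  0.0996] 101
-0.015 [0.0019 0.0992] 70
0.0 [0.0093 0.0992] 53
0.015 [-0.0171  0.0994] 87
0.03 [-0.0002  0.0996] 66
```

View pics/ovs15.png

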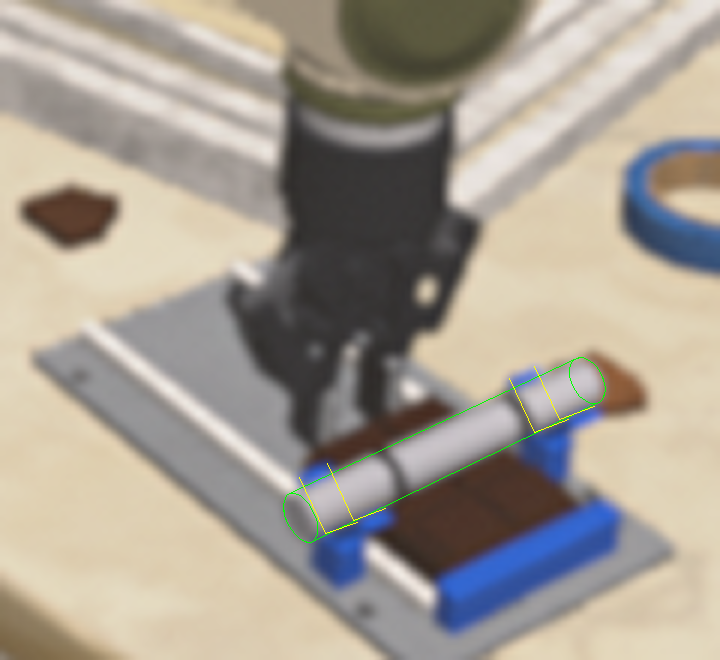

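Contact with the stop (force rising, ~4.5 N). A slight further press to square it, then back off.

Emit:
send_rows --steps '[[[-0.02, -0.1, 0], [0, 0, 0]], [[-0.01, -0.07, 0], [0, 0, 0]], [[0, 0, 0], [0, 0, 0]], [[0, 0, 0], [0, 0, 0]]]'

```text
time_s: 19.53
tcp_pos: [0.5019, -0.2032, 0.0169]
tcp_rot: [-0.001, 0.771, 0.637, 0.002]
contact_force: [4.9, 12.8, 2.6]
grip_width: 0.03
```

Emit:
send_rows --steps '[[[0.02, 0.1, 0], [0, 0, 0]], [[0.04, 0.2, 0], [0, 0, 0]], [[0.06, 0.3, 0], [0, 0, 0]], [[0.1, 0.5, 0], [0, 0, 0]], [[0.16, 0.8, 0], [0, 0, 0]], [[0.2, 1.0, 0], [0, 0, 0]], [[0.2, 1.0, 0.5], [0, 0, 0]], [[0, 0.5, 1.5], [0, 0, 0]], [[0, 0, 2.5], [0, 0, 0]], [[0, 0, 2.5], [0, 0, 0]], [[0, 0, 2.5], [0, 0, 0]], [[0, 0, 2], [0, 0, 0]]]'

```text
time_s: 20.53
tcp_pos: [0.5096, -0.1604, 0.1342]
tcp_rot: [0.001, 0.771, 0.637, 0.001]
contact_force: [-0.4, -0.4, 0.2]
grip_width: 0.03
```

Emit:
send_rows --steps '[[[0, 1, 1], [0, 0, 0]], [[-0.5, 2, 1], [0, 0, 0]], [[-0.5, 2.5, 1], [0, 0, 0]], [[-0.5, 2.5, 0.5], [0, 0, 0]], [[-0.5, 2.5, 0], [0, 0, 0]], [[-0.5, 2.5, 0], [0, 0, 0]], [[-0.5, 2.5, 0], [0, 0, 0]], [[-0.5, 2.5, 0], [0, 0, 0]], [[-0.5, 2, 0], [0, 0, 0]], [[0, 1, 0], [0, 0, 0]], [[0, 0, 0], [0, 0, 0]]]'

```text
time_s: 21.45
tcp_pos: [0.4687, 0.0509, 0.1668]
tcp_rot: [-0.0, 0.77, 0.638, 0.0]
contact_force: [-0.5, -0.2, 0.6]
grip_width: 0.0297
```

```bash
python3 chk.py 16; python3 - <<'E'
from fitbar import *
p=cap('top','t16.png');q=cap('scene','s16.png')
for pp in(p,q): fitbar(cloud(pp),[*gw(.06,0,.051),GY+np.pi/2,0])
overlay(p,'ovt16.png',[],b=(160,265,290,440),sc=5)
P=cloud(p).reshape(-1,3);P=P[~np.isnan(P).any(1)];c,sn=np.cos(GY),np.sin(GY);d=P[:,:2]-G;B=np.c_[c*d[:,0]+sn*d[:,1],-sn*d[:,0]+c*d[:,1],P[:,2]]
k=(B[:,0]<.045)&(B[:,0]>-.14)&(abs(B[:,1])<.03)&(B[:,2]>.024)&(B[:,2]<.037);print('block rear x',np.percentile(B[k][:,0],[1,5]))
for t in('kitchen_timer','bark_1'):
  for r in cams.spot_point(p,t)[:3]: print(t,np.round(r['at'],1),round(r['p'],2))
s=sensors.observe();print(s['time_s'],s['contact_force'])
E
```

```text
tcp gauge x,y -0.2505 -0.0809 z 0.1668 Fgx 0.33 Fgy -0.43 Fz 0.58
t 21.45 pos [0.4687 0.0509 0.1668] d cm [  3.32 -25.63 -15.08] 29.92 rv [-0.0003  0.0001 -0.0032] 0.003 F [-0.5 -0.2  0.6] w 0.0297 j [-0.14  0.31  1.62  0.    1.22  0.04]
-0.03 [0.0075 0.0986] 87
-0.015 [0.0087 0.0997] 75
0.0 [0.0118 0.0986] 51
0.015 [0.0077 0.0996] 68
0.03 [0.0084 0.0989] 63
544 [ 0.4897 -0.2689  0.0504 -0.1927  0.0028] rms 0.0017 [-0.0869 -0.0865  0.0824  0.0828]
[ 0 29 39 41 43 37 31 36 38 37 32 36 38 32 34 40 46 37 10  0]
374 [ 0.4898 -0.268   0.0499 -0.1906 -0.0015] rms 0.0015 [-0.0885 -0.0873  0.0828  0.0845]
[ 0 47 28 28 31 27 24 23 28 26 27 21 26 24 23 31 23 21 10  0]
block rear x [0.0041475  0.00604092]
kitchen_timer [278.3 259.9] 0.64
bark_1 [387.4 171. ] 0.79
bark_1 [160.6 164.8] 0.58
21.7 [-0.76425924  0.08743749  0.13238359]
```

View pics/ovt16.png

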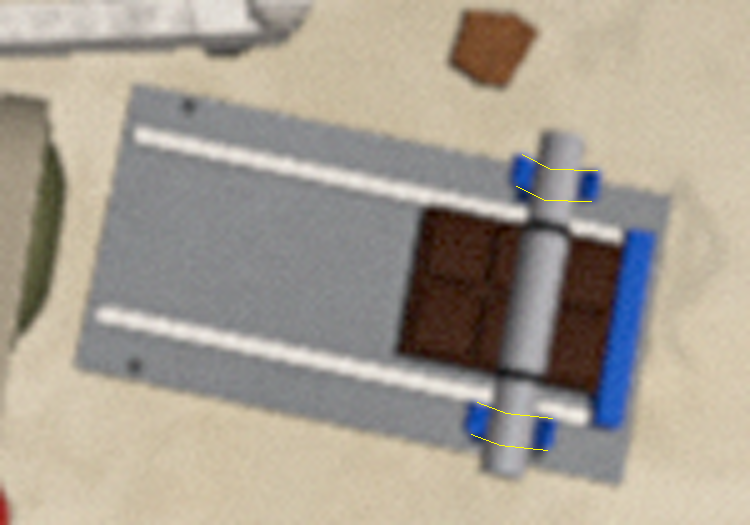

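View pics/ovs16.png

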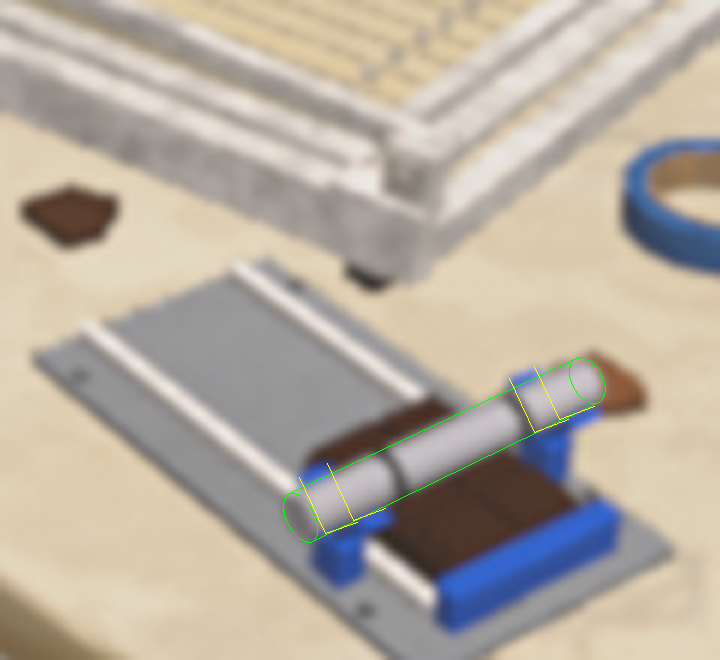

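View pics/t16.png

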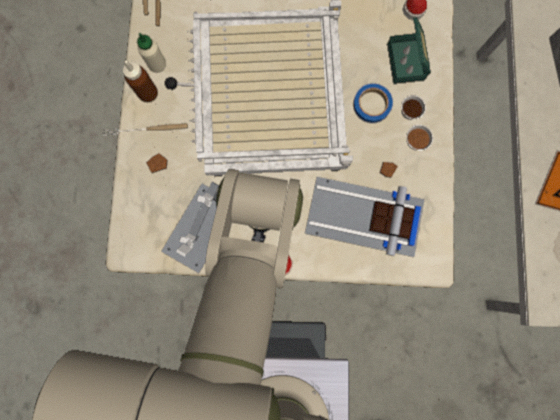

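```bash
python3 -c "
from cell import close_job
print(close_job())"
```

```text
the job is handed in; nothing more can be done
None
```

The job is done and handed in at about 21.7 s of the 48 s allowed; `close_job` gave no verdict.

**What I did:**
- I gripped the bar square to its slope and lifted it out of the cradle.
- I levelled it, lowered it into the two V rests until I felt contact, and let go.
- I then pushed the block squarely under the bar with the two fingertips until it met the stop. The force rose to about 14 N there, after which I backed the arm away.

**Last checks, after the arm had withdrawn:**
- **Bar:** both cameras show it in the rests, with its centre about 50 mm up (51 mm nominal). Its tilt is under 0.003 rad, and it is centred to within about 1–2 mm. It did not shift during the push.
- **Block:** its rear face is at x ≈ +4 to +6 mm of the gauge (+5 mm expected), and the top view shows it against the stop.
- **Arm:** it is clear of everything, and the contact force reads about zero.
- **Timer and chocolate pieces:** nothing touched them as far as I could tell. In the final top view the arm covers one piece and part of the timer. The dark piece shows unmoved in the scene camera.

**Readings that disagreed:** one fit of the bar right after release showed a false tilt, because the open fingers were in the way. The next pictures, with the fingers clear, showed it level.

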